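# Uncover the lapis tablets, nest the light sleeves, row up the tablets

### The arm

A 6-joint arm with a two-finger parallel gripper is mounted at the origin on the work surface. World frame = base frame: x ahead of the robot, y to its left, z up, the work surface at z = 0. Lengths are in m, angles in rad, forces in N, time in s.
With the tool pointing down it reaches from about 0.375 to 0.9 m from the base axis. Payload 3.1 kg.
Tool frame: the origin (TCP) lies at the centre of the arm's flange, where the gripper is bolted on; the fingertips stand 173 mm ahead of it and the grasp point (between the pads) lies 155 mm ahead of it (tip_extent is the distance from the TCP to the fingertips, in m); z points along the fingers, y is the direction in which the jaws open and shut (so a half turn about z gives the same grasp; the last joint's range is limited). The gripper opens to 85 mm and grips with 20 to 120 N. Pads are 22 mm wide; open, the fingers measure 114 mm over their backs; the gripper's body (76 mm by 85 mm) begins 54 mm behind the grasp point. The pads swing forward as they close: fully open they stand 13 mm farther back than shut.
Start: joints at [-1.325, 0.527, 1.433, -0, 1.181, -0.178], TCP at [0.257, -0.57, 0.405] pointing down, gripper open.
Joint ranges: [-3.08, 3.08], [-0.75, 2.2], [0.22, 2.44], [-1.43, 4.57], [0, 2.65], [-2.85, 2.85]. Speed limits (rad/s): [2.79, 2.79, 3.14, 3.14, 3.14, 3.14].

### API

Orientations are given as a unit quaternion [x, y, z, w].
In Python, from station import sense, snapshot, sign_off, tip_extent gives the robot as it stands. The module is installed in compiled form; this text tells all that it offers.
- The arm moves only by the tool servo_tool, never from a script. Its argument "rows" is a list of rows, each a list of 3 entries, a list of its own where there are three numbers: the shift along the tool's x, y, z in mm, then the turn about the tool's z in degrees, then the opening, from -1 (shut) to 1 (fully open), so that 0 is half open. A call has 1 to 8 rows; each row is the pose to reach, as a shift and turn from the pose measured when the call began, along the tool's axes at that moment; what a row does not reach only later rows make up. A row lasts 1/10 s, in which the tool goes at most 50 mm and 8.59 degrees, less where a joint would pass 70% of its speed; a pose out of reach is approached as far as the arm can. A call with a gripper value outside its range is refused whole. The fingers move at their own pace and stop on an object; "force" is the grip in N (left out, the last holds). Time passes only in rows, so rows that repeat a pose let the fingers close. It gives the time, the measured TCP pose, the force and the opening at its end, in the units of the state.
- sense(): the state, without advancing time (a new reading comes with each control period).
- snapshot(name): name is "scene" or "side" or "wrist"; returns a dict with "image" (420x560x3 uint8, blue, green, red), "z_map" (420x560 float32, m along the optical axis (not along the pixel's ray), 0 where there is no reading), "vertical_fov" (degrees; the focal length in pixels is half the picture's height over the tangent of half this angle, whatever the lens; pixels are square), "cx", "cy" (the principal point, pixels), "cam_to_world" (4x4, takes a point from camera to world coordinates). Camera axes: x right, y down, z forward; pixel columns grow to the right and rows downward; lengths in m; the calibration is good to about 2 mm. A picture is of the moment at which its call begins.
- sign_off(): hands the job in, once; it reports no verdict.
The state is a dict: "t": time; "q": joint angles; "qd": joint speeds; "tau": joint torques, N m; "tcp_pos": TCP position; "tool_rot": TCP orientation; "force": force on the tool from outside, world axes, zero at the start; "ft_torque": the same for the moment, N m; "finger_gap": opening from 0.0 (shut) to 1.0 (fully open).
Only numpy, scipy, OpenCV 4.12 (cv2) and the standard library are available. Lean on these libraries where they do the work, as an engineer would, in place of code of your own. Each camera call takes 0.05 s, during which the arm holds its last target. There are 200 camera calls.

### The job

Lift the tapered light sleeves off the sorting tray and nest them all, upright, over the storage core, lowering each only until you feel it seat: let it sit loosely, never press sleeves together so that they jam. Then lift the tray by its knob up to its stop so that the lapis tablets slide down into a single row along the fence, and lower it gently until it lies flat again with every tablet still lying against the fence. Leave the other things on the desk where they are.

Things in the scene. Friction and masses are not known exactly. Their poses are not given: they have to be found in the camera images.
- sleeve_1_mid (a point): dark grey tapered light sleeve, open both ends, standing narrow end up on the tray, over a tablet or an empty place; 110 mm tall, outside diameter 80 mm at the foot, 46 mm at the top, 0.08 to 0.17 kg. Walls of 3 to 5.5 mm, not told apart from outside: nested, it seats 17 to 42 mm higher than the sleeve beneath. Point: its middle, on the axis 55 mm above its foot; z up its axis. May be absent.
- sleeve_2_mid (a point): dark grey tapered light sleeve, open both ends, standing narrow end up on the tray, over a tablet or an empty place; 110 mm tall, outside diameter 80 mm at the foot, 46 mm at the top, 0.08 to 0.17 kg. Walls of 3 to 5.5 mm, not told apart from outside: nested, it seats 17 to 42 mm higher than the sleeve beneath. Point: its middle, on the axis 55 mm above its foot; z up its axis. May be absent.
- sleeve_3_mid (a point): dark grey tapered light sleeve, open both ends, standing narrow end up on the tray, over a tablet or an empty place; 110 mm tall, outside diameter 80 mm at the foot, 46 mm at the top, 0.08 to 0.17 kg. Walls of 3 to 5.5 mm, not told apart from outside: nested, it seats 17 to 42 mm higher than the sleeve beneath. Point: its middle, on the axis 55 mm above its foot; z up its axis. May be absent.
- sleeve_4_mid (a point): dark grey tapered light sleeve, open both ends, standing narrow end up on the tray, over a tablet or an empty place; 110 mm tall, outside diameter 80 mm at the foot, 46 mm at the top, 0.08 to 0.17 kg. Walls of 3 to 5.5 mm, not told apart from outside: nested, it seats 17 to 42 mm higher than the sleeve beneath. Point: its middle, on the axis 55 mm above its foot; z up its axis. May be absent.
- lapis_1_mid (a point): round polished lapis tablet, dark blue with gold flecks, 56 mm diameter, 14 mm thick, about 0.1 kg, lying flat on the tray, some of them under sleeves. The point is its middle, 7 mm above its underside. It may be absent.
- lapis_2_mid (a point): round polished lapis tablet, dark blue with gold flecks, 56 mm diameter, 14 mm thick, about 0.1 kg, lying flat on the tray, some of them under sleeves. The point is its middle, 7 mm above its underside. It may be absent.
- lapis_3_mid (a point): round polished lapis tablet, dark blue with gold flecks, 56 mm diameter, 14 mm thick, about 0.1 kg, lying flat on the tray, some of them under sleeves. The point is its middle, 7 mm above its underside. It may be absent.
- lapis_4_mid (a point): round polished lapis tablet, dark blue with gold flecks, 56 mm diameter, 14 mm thick, about 0.1 kg, lying flat on the tray, some of them under sleeves. The point is its middle, 7 mm above its underside. It may be absent.
- core_top (a point): storage core, fixed to the desk: an oak cone tapered like the sleeves on a round bronze foot (110 mm diameter, 12 mm thick); cone 76 mm diameter at its bottom, 52 mm near its top. Point: centre of its top, 96 mm above the desk. A sleeve seated on the bare core has its foot 18 to 42 mm above the desk, clear of the bronze. A sleeve jams if pushed down with over 15 N or dropped from more than 5 mm above its seat.
- tray (a joint): tilt of the sorting tray in rad: 0 flat on its base, 0.42 (24 degrees) at the stop, as the near side with the knob is lifted. It does not stay up by itself; at the knob it takes 3 to 7 N to lift and turns about the hinge along its far lower edge.
- tray_hinge (a point): middle of the tray's hinge line, at its far lower edge, 12 mm above the desk; x points from the knob side to the fence side (level when the tray is flat; it turns with the tray), y along the hinge.
- tray_fence (a point): where the inner face of the fence meets the tray floor, mid-length; axes as tray_hinge, x square into the fence. White slick floor, 22 mm above the desk when flat, clear 188 mm deep, 378 mm long; dark rims 12 mm above it on three sides, this aluminium fence 24 mm above it on the far long side. At the stop tablets slide to the fence within about a second.
- tray_knob (a point): centre of the brass lifting knob, a lying cylinder 24 mm in diameter, 30 mm long along the fence direction, 45 mm out from the middle of the tray's near side, 28 mm above the desk when flat, 245 mm from the hinge line. Gripped by its two end faces it turns between the fingers. Axes as tray_hinge.
- tweezer: bronze tweezer, 155 mm long, lying flat; bystander.
- scoop: white plastic stone scoop, 145 mm long; bystander.
- magnifier: tin magnifier, lens 66 mm wide with a 75 mm handle, lying flat; bystander.
- jar: small glass jar with brass cap, 75 mm tall; bystander.
Things that resemble listed ones, but are neither listed nor needed, are in the scene too. Leave any green or pink look-alike of the part that bears sleeve_4_mid alone.

How it is judged:
By the outcome, as a careful person would: the job done as asked, in the order asked, and still so for the second after the job is handed in, with the robot touching nothing.
Of sleeve_1, sleeve_2, sleeve_3, sleeve_4 only 3 to 4 are there at a start; the rules pass over those that are not, and their reading is None.
Of lapis_1, lapis_2, lapis_3, lapis_4 only 2 to 4 are there at a start; the rules pass over those that are not, and their reading is None.
At some moment in a run one of lapis_1, lapis_2, lapis_3, lapis_4 may be knocked a few centimetres aside while the robot is not near it.
It also fails if it takes over 210 s, if anything falls off the work surface, if the arm or the gripper's body presses on something with over 40 N, if the wrist force passes 120 N, or if a joint passes its speed limit or range.

## Working session

There is one attempt and no reset: what is moved stays moved. The work goes in short steps, Python scripts to look and compute and a tool call to move; the robot and the scene stay as the last step left them, time stands still between calls to the robot, and variables do not carry over. Pictures are saved under pics/ and viewed, about 12 in all and at most 16, crops included, and the job is handed in when it is done.

Besides the shell and the picture viewer there is one more tool, called after ">>>" by a JSON object that holds its "method" and its "body", one argument or row to a line. servo_tool: Moves the arm, as the interface text tells. Its arguments: {"type":"object","properties":{"rows":{"type":"array"},"force":{"type":"number"}},"required":["rows"]}

```bash
mkdir -p pics; cat > h.py <<'E'
import numpy as np, cv2
from station import sense, snapshot, sign_off, tip_extent
def K(s): return 210/np.tan(np.radians(s["vertical_fov"])/2)
def ray_plane(s,u,v,z):
    d=s["cam_to_world"][:3,:3]@np.array([(u-s["cx"])/K(s),(v-s["cy"])/K(s),1]); o=s["cam_to_world"][:3,3]
    return o+d*(z-o[2])/d[2]
def cloud(s):
    v,u=np.mgrid[:420,:560]; z=s["z_map"]
    p=np.stack([(u-s["cx"])/K(s)*z,(v-s["cy"])/K(s)*z,z],-1)
    s["cam_to_world"]=np.array(s["cam_to_world"])
    w=p@s["cam_to_world"][:3,:3].T+s["cam_to_world"][:3,3]; w[z==0]=np.nan
    return w
def st():
    s=sense(); print({k:np.round(s[k],3).tolist() for k in ("t","tcp_pos","tool_rot","force","finger_gap")})
E
python3 - <<'E'
from h import *
import pickle
st()
a={n:snapshot(n) for n in("scene","side")}
pickle.dump(a,open("a.pkl","wb"))
for n in a:
    print(n,a[n]["vertical_fov"],a[n]["cx"],a[n]["cy"],np.round(a[n]["cam_to_world"],3).tolist())
    cv2.imwrite(f"pics/{n}0.png",cv2.resize(a[n]["image"],(800,600)))
E
```

```text
{'t': 0.0, 'tcp_pos': [0.257, -0.569, 0.404], 'tool_rot': [0.978, 0.21, -0.0, -0.001], 'force': [-0.966, 0.23, 1.143], 'finger_gap': 0.999}
scene 57.75967526470986 278.5536070591511 206.3918979733843 [[-0.389, 0.691, -0.61, 1.124], [0.921, 0.302, -0.245, 0.221], [0.015, -0.657, -0.754, 0.875], [0.0, 0.0, 0.0, 1.0]]
side 47.22381285333198 276.6818203008828 206.7490104710751 [[0.195, -0.644, 0.74, -0.526], [-0.981, -0.113, 0.16, -0.25], [-0.019, -0.756, -0.654, 0.991], [0.0, 0.0, 0.0, 1.0]]
```

View pics/scene0.png

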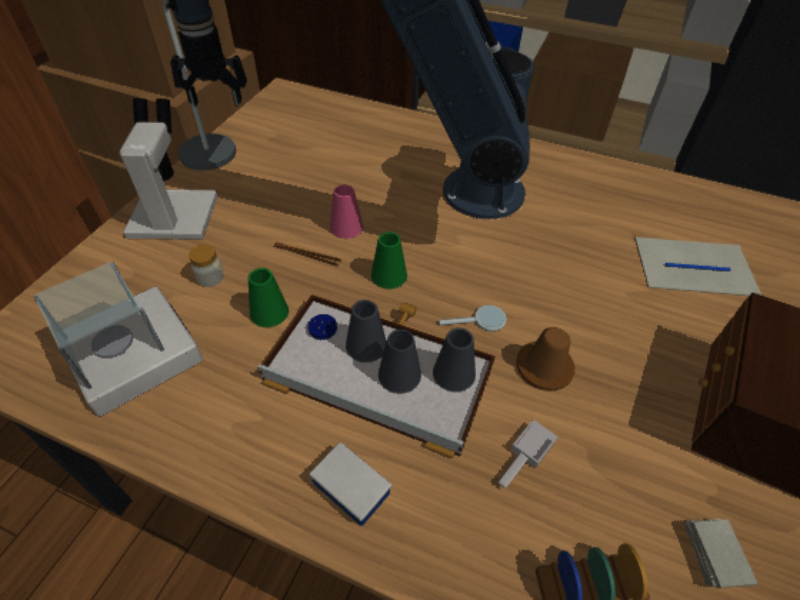

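View pics/side0.png

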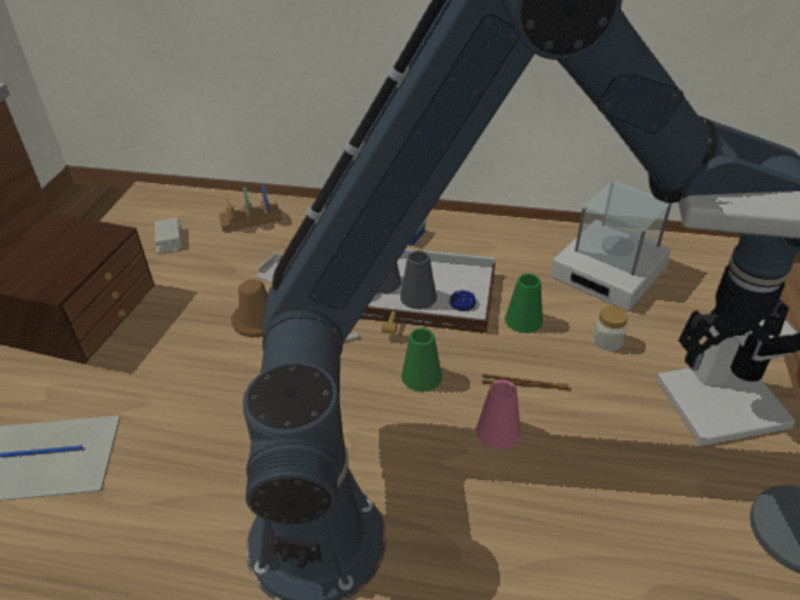

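The scene view shows three dark grey sleeves, at (365,330), (400,360) and (456,360) in the 800 px picture. There is one open tablet at (322,326), the core at (548,360) and the knob at (406,312). The things that could be mistaken for sleeves are green at (390,260) and (267,297) and pink at (345,212). I'll leave those alone.

```bash
python3 - <<'E'
from h import *
import pickle
a=pickle.load(open("a.pkl","rb"))
s=a["scene"]; w=cloud(s); hsv=cv2.cvtColor(s["image"],cv2.COLOR_BGR2HSV)
f=lambda z:None
# sleeves: points by height in tray area
z=w[...,2]; H,S,V=[hsv[...,i].astype(int) for i in range(3)]
def comps(m,name,mn=15):
    n,l,stt,c=cv2.connectedComponentsWithStats(m.astype(np.uint8))
    for i in range(1,n):
        if stt[i,4]>=mn:
            p=w[l==i]; p=p[np.isfinite(p[:,0])]
            (x,y),r=cv2.minEnclosingCircle(p[:,:2].astype(np.float32))
            print(name,stt[i,4],"px",c[i].round().tolist(),"mean",p.mean(0).round(3).tolist(),"circ",round(x,3),round(y,3),round(r,3),"zmax",np.nanpercentile(p[:,2],98).round(3))
roi=(w[...,0]>.3)&(w[...,0]<.95)&(w[...,1]>-.45)&(w[...,1]<.45)
comps(roi&(z>.118)&(z<.16)&(S<90),"sleevetop")
comps(roi&(z>.088)&(z<.11)&(S>90)&(H<25),"coretop")
comps(roi&(S>120)&(H>105)&(H<135),"blue")
comps(roi&(S>110)&(H>15)&(H<30)&(z>.015)&(z<.06)&(V>60),"brass")
wh=roi&(abs(z-.022)<.006)&(S<60)&(V>90)
n,l,stt,c=cv2.connectedComponentsWithStats(wh.astype(np.uint8)); i=1+stt[1:,4].argmax()
p=w[l==i]; r=cv2.minAreaRect(p[:,:2].astype(np.float32)); print("floor",stt[i],r,cv2.boxPoints(r).round(3).tolist(),np.median(p[:,2]))
E
```

```text
sleevetop 182 px [255.0, 219.0] mean [0.58, -0.061, 0.127] circ 0.577 -0.063 0.025 zmax 0.132
sleevetop 37 px [103.0, 224.0] mean [0.754, -0.39, 0.139] circ 0.744 -0.407 0.024 zmax 0.16
sleevetop 160 px [280.0, 240.0] mean [0.617, 0.023, 0.126] circ 0.613 0.022 0.025 zmax 0.132
sleevetop 173 px [321.0, 239.0] mean [0.573, 0.113, 0.127] circ 0.57 0.113 0.025 zmax 0.133
sleevetop 15 px [46.0, 250.0] mean [0.868, -0.449, 0.149] circ 0.868 -0.449 0.003 zmax 0.159
coretop 258 px [388.0, 237.0] mean [0.473, 0.265, 0.093] circ 0.47 0.265 0.027 zmax 0.097
coretop 19 px [446.0, 390.0] mean [0.794, 0.447, 0.09] circ 0.795 0.445 0.007 zmax 0.093
blue 266 px [225.0, 228.0] mean [0.576, -0.157, 0.034] circ 0.574 -0.159 0.029 zmax 0.038
blue 124 px [247.0, 353.0] mean [0.857, 0.046, 0.013] circ 0.832 0.029 0.062 zmax 0.022
blue 388 px [398.0, 404.0] mean [0.845, 0.371, 0.066] circ 0.843 0.371 0.032 zmax 0.091
brass 110 px [284.0, 218.0] mean [0.476, -0.021, 0.033] circ 0.482 -0.021 0.026 zmax 0.04
floor [ 188  211  152   97 4094] ((0.6040371656417847, -0.025498375296592712), (0.17798660695552826, 0.37251946330070496), 0.3842793107032776) [[0.5139999985694885, 0.1599999964237213], [0.515999972820282, -0.21199999749660492], [0.6940000057220459, -0.210999995470047], [0.6919999718666077, 0.16099999845027924]] 0.02070345194428591
```

```bash
cat >> h.py <<'E'
from scipy.spatial.transform import Rotation as Ro
def to(x,y,z,ang=None):
    s=sense(); R=Ro.from_quat(s["tool_rot"]).as_matrix()
    d=R.T@(np.array([x,y,z])-s["tcp_pos"])*1000
    a=np.degrees(np.arctan2(R[1,0],R[0,0]))
    print("shift mm",d.round(1).tolist(),"turn",None if ang is None else round((a-ang+180)%360-180,1),"xang",round(a,1),"tilt",R[:,2].round(3).tolist())
E
python3 - <<'E'
from h import *
print(tip_extent() if callable(tip_extent) else tip_extent)
to(.57,.113,.36,90)
E
```

```text
0.1734
shift mm [566.0, -493.2, 45.0] turn -65.7 xang 24.3 tilt [-0.0, 0.002, -1.0]
```

>>> {"method": "servo_tool", "body": {
  "rows": [
    [[37,-33,3],-8,1],
    [[74,-66,6],-16,1],
    [[111,-99,9],-24,1],
    [[148,-132,12],-32,1],
    [[185,-165,15],-40,1],
    [[222,-198,18],-48,1],
    [[259,-231,21],-56,1],
    [[283,-247,22],-65.7,1]
  ]
}}

```text
t: 0.9
tcp_pos: [0.4132, -0.2241, 0.3818]
tool_rot: [0.711, 0.703, 0.001, -0.003]
force: [-0.5, -0.1, -0.2]
finger_gap: 1.001
```

```bash
python3 - <<'E'
from h import *
st(); to(.57,.113,.36,90)
E
```

```text
{'t': 0.9, 'tcp_pos': [0.413, -0.224, 0.382], 'tool_rot': [0.711, 0.703, 0.001, -0.003], 'force': [-0.49, -0.079, -0.199], 'finger_gap': 1.001}
shift mm [338.8, 152.9, 23.0] turn -0.7 xang 89.3 tilt [-0.003, 0.005, -1.0]
```

>>> {"method": "servo_tool", "body": {
  "rows": [
    [[42,19,0],-0.7,1],
    [[85,38,0],-0.7,1],
    [[127,57,0],-0.7,1],
    [[169,76,0],-0.7,1],
    [[212,96,0],-0.7,1],
    [[254,115,0],-0.7,1],
    [[296,134,0],-0.7,1],
    [[339,153,0],-0.7,1]
  ]
}}

```text
t: 1.7
tcp_pos: [0.5705, 0.115, 0.3826]
tool_rot: [0.707, 0.707, 0.0, -0.003]
force: [0.3, -0.5, 1.1]
finger_gap: 1.001
```

```bash
python3 - <<'E'
from h import *
import pickle
st()
s=snapshot("wrist"); pickle.dump(s,open("w1.pkl","wb")); print(s["vertical_fov"],np.round(s["cam_to_world"],3).tolist())
w=cloud(s); cv2.imwrite("pics/w1.png",s["image"])
z=w[...,2]; m=(z>.124)&(z<.142)
n,l,t,c=cv2.connectedComponentsWithStats(m.astype(np.uint8))
for i in range(1,n):
    if t[i,4]>80:
        p=w[l==i]; print(t[i].tolist(),p.mean(0).round(4),cv2.minEnclosingCircle(p[:,:2].astype(np.float32)))
m=(z>.09)&(z<.101)
print("core?",w[m].mean(0) if m.any() else None)
E
```

```text
{'t': 1.7, 'tcp_pos': [0.571, 0.115, 0.383], 'tool_rot': [0.707, 0.707, 0.0, -0.003], 'force': [0.301, -0.491, 1.096], 'finger_gap': 1.001}
68.5826243733058 [[1.0, 0.003, -0.002, 0.568], [0.002, -0.957, -0.289, 0.191], [-0.002, 0.289, -0.957, 0.352], [0.0, 0.0, 0.0, 1.0]]
[246, 189, 62, 61, 1268] [0.5657 0.1171 0.1305] ((0.5656255483627319, 0.11490380018949509), 0.023971782997250557)
[299, 295, 56, 52, 1060] [0.6084 0.0261 0.1295] ((0.6087539792060852, 0.024136170744895935), 0.023982208222150803)
core? [0.49747849 0.14798497 0.09511306]
```

View pics/w1.png

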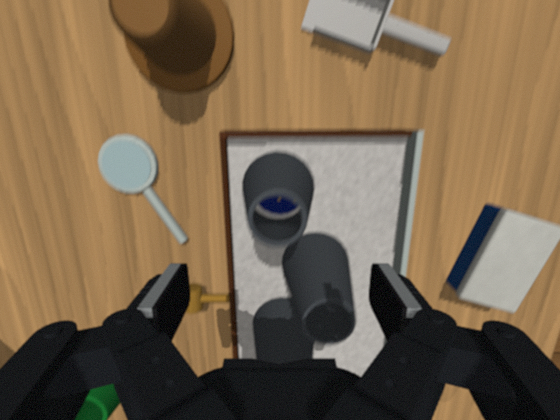

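The wrist view shows sleeve C's ring at px (277,215), over a tablet, B's at (326,320), the core at top left and the fence on the right. Sleeve tops measure 0.131 m, matching 22+110 mm. Descending on C.

>>> {"method": "servo_tool", "body": {
  "rows": [
    [[-1,-3,40],0,1],
    [[-1,-3,80],0,1],
    [[-1,-3,105],0,1],
    [[-1,-3,120],0,1],
    [[-1,-3,120],0,0.2],
    [[-1,-3,120],0,0.2],
    [[-1,-3,120],0,-0.2],
    [[-1,-3,120],0,-0.2]
  ],
  "force": 25
}}

```text
t: 2.55
tcp_pos: [0.5705, 0.1207, 0.2642]
tool_rot: [0.706, 0.709, 0.005, -0.002]
force: [0.1, 0.2, -1.6]
finger_gap: 0.638
```

>>> {"method": "servo_tool", "body": {
  "rows": [
    [[0,0,0],0,-0.8],
    [[0,0,0],0,-0.8],
    [[0,0,0],0,-0.8],
    [[0,0,0],0,-0.8]
  ]
}}

```text
t: 2.95
tcp_pos: [0.5704, 0.1207, 0.2643]
tool_rot: [0.706, 0.709, 0.005, -0.002]
force: [0.2, -0.6, -0.8]
finger_gap: 0.633
```

```bash
python3 - <<'E'
from h import *
st()
E
```

```text
{'t': 2.95, 'tcp_pos': [0.57, 0.121, 0.264], 'tool_rot': [0.706, 0.709, 0.005, -0.002], 'force': [0.183, -0.591, -0.822], 'finger_gap': 0.633}
```

The sleeve is gripped, but y is 6 mm off because the arm was still settling when the call began. I'll re-centre the grip.

>>> {"method": "servo_tool", "body": {
  "rows": [
    [[0,0,0],0,0.6],
    [[0,0,0],0,0.6],
    [[-6,-1,0],0,0.6],
    [[-6,-1,0],0,0.6],
    [[-6,-1,0],0,0],
    [[-6,-1,0],0,-0.8],
    [[-6,-1,0],0,-0.8],
    [[-6,-1,0],0,-0.8]
  ]
}}

```text
t: 3.75
tcp_pos: [0.5696, 0.1145, 0.2646]
tool_rot: [0.706, 0.709, 0.005, -0.002]
force: [-1.2, -1.7, 5.1]
finger_gap: 0.636
```

>>> {"method": "servo_tool", "body": {
  "rows": [
    [[0,0,1],0,-0.8],
    [[0,0,1],0,-0.8],
    [[0,0,1],0,-0.8]
  ]
}}

```text
t: 4.05
tcp_pos: [0.5695, 0.1145, 0.2646]
tool_rot: [0.705, 0.709, 0.005, -0.001]
force: [-2.2, -1.0, 8.4]
finger_gap: 0.634
```

>>> {"method": "servo_tool", "body": {
  "rows": [
    [[0,0,-1],0,-0.8],
    [[0,0,-1],0,-0.8],
    [[0,0,-1],0,-0.8]
  ]
}}

```text
t: 4.35
tcp_pos: [0.5694, 0.1146, 0.265]
tool_rot: [0.705, 0.709, 0.005, -0.002]
force: [-0.2, -0.4, -2.1]
finger_gap: 0.636
```

>>> {"method": "servo_tool", "body": {
  "rows": [
    [[0,0,-15],0,-0.8],
    [[0,0,-40],0,-0.8],
    [[0,0,-70],0,-0.8],
    [[0,0,-100],0,-0.8],
    [[0,0,-105],0,-0.8],
    [[0,0,-105],0,-0.8],
    [[0,0,-105],0,-0.8]
  ]
}}

```text
t: 5.05
tcp_pos: [0.5682, 0.1136, 0.3685]
tool_rot: [0.705, 0.709, 0.004, -0.003]
force: [-0.1, 0.0, -1.6]
finger_gap: 0.637
```

```bash
python3 - <<'E'
from h import *
st(); to(.468,.266,.37,90)
s=snapshot("wrist"); w=cloud(s); cv2.imwrite("pics/w2.png",s["image"])
hsv=cv2.cvtColor(s["image"],cv2.COLOR_BGR2HSV)
z=w[...,2]
for lo,hi in ((.088,.102),(.21,.25)):
    m=(z>lo)&(z<hi); 
    n,l,t,c=cv2.connectedComponentsWithStats(m.astype(np.uint8))
    for i in range(1,n):
        if t[i,4]>80: p=w[l==i]; print(lo,t[i].tolist(),p.mean(0).round(4),cv2.minEnclosingCircle(p[:,:2].astype(np.float32)))
E
```

```text
{'t': 5.05, 'tcp_pos': [0.568, 0.114, 0.368], 'tool_rot': [0.705, 0.709, 0.004, -0.003], 'force': [-0.085, 0.021, -1.638], 'finger_gap': 0.637}
shift mm [152.8, -99.5, -0.2] turn 0.3 xang 90.3 tilt [0.002, 0.01, -1.0]
0.088 [100, 0, 76, 46, 2704] [0.4685 0.2555 0.0943] ((0.46638035774230957, 0.2657186686992645), 0.02656974457204342)
0.21 [103, 232, 353, 132, 15532] [0.5664 0.1202 0.2298] ((0.5664749145507812, 0.12721040844917297), 0.05913729965686798)
```

View pics/w2.png

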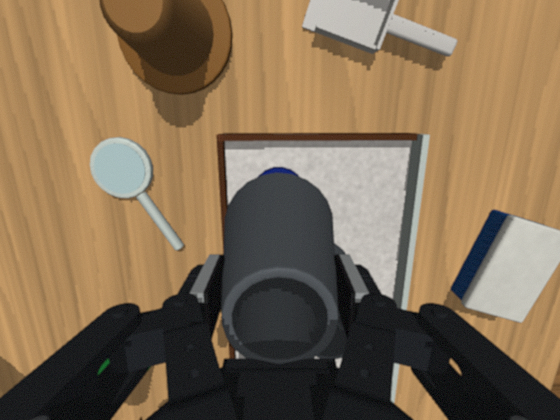

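The sleeve is held centred and its tablet stayed put at px (278,178). The core top is at about (0.470, 0.265), radius 26.6 mm as specified. Moving over the core.

>>> {"method": "servo_tool", "body": {
  "rows": [
    [[25,-16,0],0,-0.8],
    [[60,-38,0],0,-0.8],
    [[95,-60,0],0,-0.8],
    [[130,-82,0],0,-0.8],
    [[152,-98,0],0,-0.8],
    [[152,-98,0],0,-0.8],
    [[152,-98,0],0,-0.8],
    [[152,-98,0],0,-0.8]
  ]
}}

```text
t: 5.9
tcp_pos: [0.4701, 0.2646, 0.3688]
tool_rot: [0.706, 0.708, 0.003, -0.003]
force: [0.0, -0.6, -1.2]
finger_gap: 0.634
```

```bash
python3 - <<'E'
from h import *
st(); to(.470,.265,.310,90)
E
```

```text
{'t': 5.9, 'tcp_pos': [0.47, 0.265, 0.369], 'tool_rot': [0.706, 0.708, 0.003, -0.003], 'force': [0.023, -0.642, -1.248], 'finger_gap': 0.634}
shift mm [-0.1, -0.1, 58.8] turn 0.2 xang 90.2 tilt [0.0, 0.009, -1.0]
```

>>> {"method": "servo_tool", "body": {
  "rows": [
    [[0,0,20],0,-0.8],
    [[0,0,40],0,-0.8],
    [[0,0,55],0,-0.8],
    [[0,0,65],0,-0.8],
    [[0,0,72],0,-0.8],
    [[0,0,78],0,-0.8],
    [[0,0,78],0,-0.8],
    [[0,0,78],0,-0.8]
  ]
}}

```text
t: 6.7
tcp_pos: [0.4702, 0.2653, 0.291]
tool_rot: [0.706, 0.708, 0.003, -0.003]
force: [-0.6, 0.9, -2.4]
finger_gap: 0.629
```

>>> {"method": "servo_tool", "body": {
  "rows": [
    [[0,0,1],0,-0.8],
    [[0,0,3],0,-0.8],
    [[0,0,3],0,-0.8]
  ]
}}

```text
t: 7.0
tcp_pos: [0.47, 0.2654, 0.2881]
tool_rot: [0.706, 0.709, 0.003, -0.003]
force: [-0.2, 1.0, -0.9]
finger_gap: 0.633
```

>>> {"method": "servo_tool", "body": {
  "rows": [
    [[0,0,1],0,-0.8],
    [[0,0,2],0,-0.8],
    [[0,0,2],0,-0.8]
  ]
}}

```text
t: 7.3
tcp_pos: [0.4698, 0.2655, 0.286]
tool_rot: [0.706, 0.708, 0.003, -0.003]
force: [-2.0, -0.3, -0.1]
finger_gap: 0.632
```

>>> {"method": "servo_tool", "body": {
  "rows": [
    [[0,0,1],0,-0.8],
    [[0,0,2],0,-0.8],
    [[0,0,2],0,-0.8]
  ]
}}

```text
t: 7.6
tcp_pos: [0.4696, 0.2655, 0.2839]
tool_rot: [0.706, 0.708, 0.003, -0.004]
force: [-1.7, 1.6, 0.5]
finger_gap: 0.635
```

>>> {"method": "servo_tool", "body": {
  "rows": [
    [[0,0,1],0,-0.8],
    [[0,0,1.5],0,-0.8],
    [[0,0,1.5],0,-0.8]
  ]
}}

```text
t: 7.9
tcp_pos: [0.4695, 0.2655, 0.2822]
tool_rot: [0.706, 0.708, 0.003, -0.004]
force: [-2.3, 0.9, 1.0]
finger_gap: 0.634
```

>>> {"method": "servo_tool", "body": {
  "rows": [
    [[0,-1,1],0,-0.8],
    [[0,-1,1.5],0,-0.8],
    [[0,-1,1.5],0,-0.8]
  ]
}}

```text
t: 8.2
tcp_pos: [0.4688, 0.2656, 0.2808]
tool_rot: [0.706, 0.708, 0.003, -0.004]
force: [-1.0, 1.5, 0.0]
finger_gap: 0.635
```

>>> {"method": "servo_tool", "body": {
  "rows": [
    [[0.5,-0.5,1],0,-0.8],
    [[0.5,-0.5,2],0,-0.8],
    [[0.5,-0.5,2],0,-0.8]
  ]
}}

```text
t: 8.5
tcp_pos: [0.4684, 0.2661, 0.2786]
tool_rot: [0.706, 0.708, 0.003, -0.003]
force: [-0.7, 0.4, -1.7]
finger_gap: 0.629
```

>>> {"method": "servo_tool", "body": {
  "rows": [
    [[0,-0.3,1],0,-0.8],
    [[0,-0.3,2],0,-0.8],
    [[0,-0.3,2],0,-0.8]
  ]
}}

```text
t: 8.8
tcp_pos: [0.4681, 0.2662, 0.2765]
tool_rot: [0.706, 0.708, 0.003, -0.004]
force: [-0.4, 0.8, -1.3]
finger_gap: 0.632
```

>>> {"method": "servo_tool", "body": {
  "rows": [
    [[0,0,1],0,-0.8],
    [[0,0,1.5],0,-0.8],
    [[0,0,1.5],0,-0.8]
  ]
}}

```text
t: 9.1
tcp_pos: [0.4681, 0.2664, 0.2755]
tool_rot: [0.706, 0.708, 0.004, -0.004]
force: [-1.7, 1.6, 4.1]
finger_gap: 0.63
```

It seated at foot ≈33 mm, within the 18 to 42 mm range, with a 4 N reaction. Releasing and lifting away.

>>> {"method": "servo_tool", "body": {
  "rows": [
    [[0,0,0],0,0.5],
    [[0,0,0],0,0.8],
    [[0,0,0],0,0.8],
    [[0,0,-15],0,0.8],
    [[0,0,-45],0,0.8],
    [[0,0,-80],0,0.8],
    [[0,0,-100],0,0.8],
    [[0,0,-100],0,0.8]
  ]
}}

```text
t: 9.9
tcp_pos: [0.4691, 0.2656, 0.3784]
tool_rot: [0.706, 0.708, 0.007, -0.002]
force: [0.4, 0.6, 0.5]
finger_gap: 0.899
```

```bash
python3 - <<'E'
from h import *
st(); 
s=snapshot("scene"); w=cloud(s); S=cv2.cvtColor(s["image"],cv2.COLOR_BGR2HSV)[...,1]
z=w[...,2]
m=(z>.118)&(z<.2)&(S<90)&(w[...,0]>.4)&(w[...,0]<.7)&(abs(w[...,1]-.1)<.25)
n,l,t,c=cv2.connectedComponentsWithStats(m.astype(np.uint8))
for i in range(1,n):
    if t[i,4]>40:
        p=w[l==i]; zt=np.percentile(p[:,2],97); q=p[p[:,2]>zt-.006]; print(t[i].tolist(),zt.round(4),cv2.minEnclosingCircle(q[:,:2].astype(np.float32)))
to(.611,.022,.37,90)
cv2.imwrite("pics/s3.png",cv2.resize(s["image"][140:360,180:460],None,fx=2.5,fy=2.5))
E
```

```text
{'t': 9.9, 'tcp_pos': [0.469, 0.266, 0.378], 'tool_rot': [0.706, 0.708, 0.007, -0.002], 'force': [0.371, 0.634, 0.491], 'finger_gap': 0.899}
[246, 210, 19, 17, 174] 0.1321 ((0.5765830278396606, -0.06272728741168976), 0.02355320192873478)
[381, 218, 22, 21, 289] 0.142 ((0.4700811803340912, 0.26478147506713867), 0.02411026880145073)
[270, 231, 20, 19, 159] 0.1325 ((0.6125689744949341, 0.021553251892328262), 0.02377375215291977)
shift mm [-243.9, 141.7, 4.5] turn 0.2 xang 90.2 tilt [0.004, 0.011, -1.0]
```

View pics/s3.png

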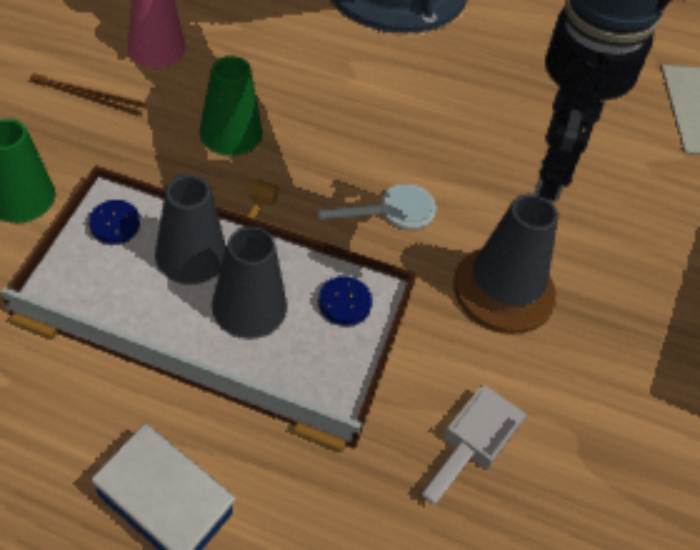

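C sits upright and concentric on the core, top at z=0.142. Tablets are visible at crop px (115,222) and (345,300). Next is B.

>>> {"method": "servo_tool", "body": {
  "rows": [
    [[-40,23,0],0,1],
    [[-85,49,0],0,1],
    [[-130,75,0],0,1],
    [[-175,101,0],0,1],
    [[-220,128,0],0,1],
    [[-244,142,0],0,1],
    [[-244,142,0],0,1],
    [[-244,142,0],0,1]
  ]
}}

```text
t: 10.75
tcp_pos: [0.6109, 0.021, 0.3723]
tool_rot: [0.707, 0.708, 0.004, -0.004]
force: [-0.2, -0.5, 0.2]
finger_gap: 1.001
```

>>> {"method": "servo_tool", "body": {
  "rows": [
    [[0,0,0],0,1],
    [[0,0,0],0,1]
  ]
}}

```text
t: 10.95
tcp_pos: [0.6099, 0.0223, 0.3714]
tool_rot: [0.706, 0.708, 0.003, -0.006]
force: [0.3, 0.3, 0.2]
finger_gap: 1.003
```

```bash
python3 - <<'E'
from h import *
st(); to(.6125,.0202,.265,90)
E
```

```text
{'t': 10.95, 'tcp_pos': [0.61, 0.022, 0.371], 'tool_rot': [0.706, 0.708, 0.003, -0.006], 'force': [0.259, 0.31, 0.245], 'finger_gap': 1.003}
shift mm [-3.5, 2.9, 106.3] turn 0.2 xang 90.2 tilt [-0.003, 0.013, -1.0]
```

>>> {"method": "servo_tool", "body": {
  "rows": [
    [[-3.5,3,40],0,1],
    [[-3.5,3,80],0,1],
    [[-3.5,3,100],0,1],
    [[-3.5,3,106],0,1],
    [[-3.5,3,106],0,0.6],
    [[-3.5,3,106],0,0.2],
    [[-3.5,3,106],0,0],
    [[-3.5,3,106],0,-0.8]
  ]
}}

```text
t: 11.75
tcp_pos: [0.6132, 0.0204, 0.2673]
tool_rot: [0.706, 0.708, 0.005, -0.004]
force: [0.1, 1.6, 5.2]
finger_gap: 0.634
```

>>> {"method": "servo_tool", "body": {
  "rows": [
    [[0,0,-0.5],0,-0.8],
    [[0,0,-0.5],0,-0.8],
    [[0,0,-0.5],0,-0.8],
    [[0,0,-0.5],0,-0.8]
  ]
}}

```text
t: 12.15
tcp_pos: [0.613, 0.0203, 0.2674]
tool_rot: [0.706, 0.708, 0.004, -0.005]
force: [-0.1, 0.5, -1.3]
finger_gap: 0.633
```

>>> {"method": "servo_tool", "body": {
  "rows": [
    [[0,0,-20],0,-0.8],
    [[0,0,-60],0,-0.8],
    [[0,0,-100],0,-0.8],
    [[0,0,-140],0,-0.8],
    [[0,0,-155],0,-0.8],
    [[0,0,-155],0,-0.8],
    [[0,0,-155],0,-0.8]
  ]
}}

```text
t: 12.85
tcp_pos: [0.6126, 0.0184, 0.4216]
tool_rot: [0.706, 0.708, 0.004, -0.005]
force: [0.4, 0.4, -1.1]
finger_gap: 0.632
```

```bash
python3 - <<'E'
from h import *
st(); to(.470,.2645,.42,90)
s=snapshot("scene"); cv2.imwrite("pics/s4.png",cv2.resize(s["image"][110:330,180:460],None,fx=2.5,fy=2.5))
E
```

```text
{'t': 12.85, 'tcp_pos': [0.613, 0.018, 0.422], 'tool_rot': [0.706, 0.708, 0.004, -0.005], 'force': [0.372, 0.374, -1.145], 'finger_gap': 0.632}
shift mm [246.5, -141.9, 5.0] turn 0.2 xang 90.2 tilt [-0.002, 0.013, -1.0]
```

View pics/s4.png

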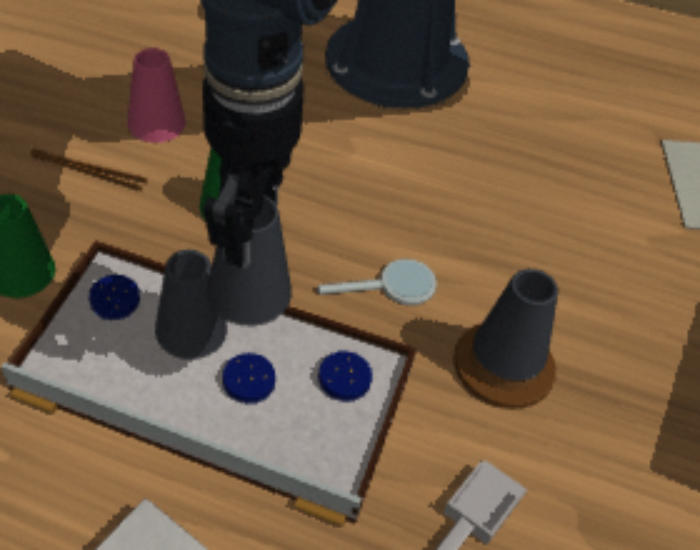

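Three tablets are now visible, at crop px (115,297), (248,378) and (346,376). B is held upright and C is seated. Moving over the core.

>>> {"method": "servo_tool", "body": {
  "rows": [
    [[30,-17,0],0,-0.8],
    [[70,-41,0],0,-0.8],
    [[115,-67,0],0,-0.8],
    [[160,-93,0],0,-0.8],
    [[205,-119,0],0,-0.8],
    [[235,-136,0],0,-0.8],
    [[245.5,-142,0],0,-0.8],
    [[245.5,-142,0],0,-0.8]
  ]
}}

```text
t: 13.7
tcp_pos: [0.4685, 0.2647, 0.4228]
tool_rot: [0.705, 0.709, 0.002, -0.007]
force: [0.5, -0.0, -1.2]
finger_gap: 0.633
```

>>> {"method": "servo_tool", "body": {
  "rows": [
    [[0,0,0],0,-0.8],
    [[0,0,0],0,-0.8]
  ]
}}

```text
t: 13.9
tcp_pos: [0.4692, 0.2636, 0.422]
tool_rot: [0.705, 0.709, 0.001, -0.007]
force: [-0.0, 0.0, -1.1]
finger_gap: 0.632
```

```bash
python3 - <<'E'
from h import *
st(); to(.4697,.2634,.324,90)
s=snapshot("side"); w=cloud(s); z=w[...,2]
E
```

```text
{'t': 13.9, 'tcp_pos': [0.469, 0.264, 0.422], 'tool_rot': [0.705, 0.709, 0.001, -0.007], 'force': [-0.029, 0.033, -1.071], 'finger_gap': 0.632}
shift mm [-1.3, 1.3, 98.0] turn 0.3 xang 90.3 tilt [-0.009, 0.011, -1.0]
```

>>> {"method": "servo_tool", "body": {
  "rows": [
    [[-1,2.5,20],0,-0.8],
    [[-1,2.5,45],0,-0.8],
    [[-1,2.5,65],0,-0.8],
    [[-1,2.5,80],0,-0.8],
    [[-1,2.5,90],0,-0.8],
    [[-1,2.5,96],0,-0.8],
    [[-1,2.5,98],0,-0.8],
    [[-1,2.5,98],0,-0.8]
  ]
}}

```text
t: 14.75
tcp_pos: [0.4714, 0.2635, 0.3244]
tool_rot: [0.706, 0.708, 0.001, -0.007]
force: [-0.2, -0.5, -1.3]
finger_gap: 0.631
```

>>> {"method": "servo_tool", "body": {
  "rows": [
    [[0,0,1],0,-0.8],
    [[0,0,2],0,-0.8],
    [[0,0,2],0,-0.8]
  ]
}}

```text
t: 15.05
tcp_pos: [0.4714, 0.2636, 0.3228]
tool_rot: [0.706, 0.708, 0.002, -0.006]
force: [-0.7, 0.4, -1.0]
finger_gap: 0.629
```

>>> {"method": "servo_tool", "body": {
  "rows": [
    [[0,0,1],0,-0.8],
    [[0,0,2],0,-0.8],
    [[0,0,2],0,-0.8]
  ]
}}

```text
t: 15.35
tcp_pos: [0.4713, 0.2636, 0.3207]
tool_rot: [0.706, 0.708, 0.002, -0.007]
force: [-0.2, 0.7, 0.2]
finger_gap: 0.635
```

>>> {"method": "servo_tool", "body": {
  "rows": [
    [[0,0,1],0,-0.8],
    [[0,0,1.5],0,-0.8],
    [[0,0,1.5],0,-0.8]
  ]
}}

```text
t: 15.65
tcp_pos: [0.4713, 0.2636, 0.319]
tool_rot: [0.706, 0.708, 0.001, -0.007]
force: [0.5, 0.3, -2.0]
finger_gap: 0.632
```

>>> {"method": "servo_tool", "body": {
  "rows": [
    [[0,0,1],0,-0.8],
    [[0,0,2],0,-0.8],
    [[0,0,2],0,-0.8]
  ]
}}

```text
t: 15.95
tcp_pos: [0.4712, 0.2636, 0.3168]
tool_rot: [0.706, 0.708, 0.001, -0.007]
force: [-0.4, 0.4, -1.3]
finger_gap: 0.629
```

>>> {"method": "servo_tool", "body": {
  "rows": [
    [[0,0,1],0,-0.8],
    [[0,0,1.5],0,-0.8],
    [[0,0,1.5],0,-0.8]
  ]
}}

```text
t: 16.25
tcp_pos: [0.4711, 0.2636, 0.3153]
tool_rot: [0.706, 0.708, 0.001, -0.007]
force: [0.6, -0.5, -1.1]
finger_gap: 0.632
```

>>> {"method": "servo_tool", "body": {
  "rows": [
    [[0,0,1],0,-0.8],
    [[0,0,2],0,-0.8],
    [[0,0,2],0,-0.8]
  ]
}}

```text
t: 16.55
tcp_pos: [0.471, 0.2637, 0.3131]
tool_rot: [0.706, 0.708, 0.001, -0.007]
force: [-1.0, -0.1, -1.8]
finger_gap: 0.631
```

>>> {"method": "servo_tool", "body": {
  "rows": [
    [[0,0,1],0,-0.8],
    [[0,0,1.5],0,-0.8],
    [[0,0,1.5],0,-0.8]
  ]
}}

```text
t: 16.85
tcp_pos: [0.4709, 0.2637, 0.3115]
tool_rot: [0.706, 0.708, 0.001, -0.007]
force: [-0.6, 1.3, -1.4]
finger_gap: 0.632
```

>>> {"method": "servo_tool", "body": {
  "rows": [
    [[0,0,1],0,-0.8],
    [[0,0,2],0,-0.8],
    [[0,0,2],0,-0.8]
  ]
}}

```text
t: 17.15
tcp_pos: [0.4707, 0.2638, 0.3094]
tool_rot: [0.706, 0.708, 0.001, -0.007]
force: [-1.6, 1.3, -0.3]
finger_gap: 0.634
```

>>> {"method": "servo_tool", "body": {
  "rows": [
    [[0,0,1],0,-0.8],
    [[0,0,1.5],0,-0.8],
    [[0,0,1.5],0,-0.8]
  ]
}}

```text
t: 17.45
tcp_pos: [0.4707, 0.2639, 0.3078]
tool_rot: [0.706, 0.708, 0.001, -0.007]
force: [-1.4, 1.6, -1.6]
finger_gap: 0.633
```

>>> {"method": "servo_tool", "body": {
  "rows": [
    [[0.7,-0.8,1],0,-0.8],
    [[0.7,-0.8,2],0,-0.8],
    [[0.7,-0.8,2],0,-0.8]
  ]
}}

```text
t: 17.75
tcp_pos: [0.47, 0.2645, 0.3056]
tool_rot: [0.706, 0.708, 0.001, -0.007]
force: [0.7, -0.2, -1.5]
finger_gap: 0.632
```

>>> {"method": "servo_tool", "body": {
  "rows": [
    [[0.3,-0.3,1],0,-0.8],
    [[0.3,-0.3,1.5],0,-0.8],
    [[0.3,-0.3,1.5],0,-0.8]
  ]
}}

```text
t: 18.05
tcp_pos: [0.4697, 0.2648, 0.304]
tool_rot: [0.706, 0.708, 0.001, -0.007]
force: [0.0, -0.0, -0.9]
finger_gap: 0.631
```

>>> {"method": "servo_tool", "body": {
  "rows": [
    [[0,0,1],0,-0.8],
    [[0,0,2],0,-0.8],
    [[0,0,2],0,-0.8]
  ]
}}

```text
t: 18.35
tcp_pos: [0.4697, 0.2648, 0.3019]
tool_rot: [0.706, 0.708, 0.001, -0.007]
force: [0.3, 0.3, -0.5]
finger_gap: 0.632
```

>>> {"method": "servo_tool", "body": {
  "rows": [
    [[0,0,1],0,-0.8],
    [[0,0,1.5],0,-0.8],
    [[0,0,1.5],0,-0.8]
  ]
}}

```text
t: 18.65
tcp_pos: [0.4697, 0.2649, 0.3007]
tool_rot: [0.706, 0.708, 0.001, -0.007]
force: [-1.0, 0.2, 1.5]
finger_gap: 0.627
```

>>> {"method": "servo_tool", "body": {
  "rows": [
    [[0,0,0.5],0,-0.8],
    [[0,0,1.2],0,-0.8],
    [[0,0,1.2],0,-0.8]
  ]
}}

```text
t: 18.95
tcp_pos: [0.4697, 0.265, 0.3002]
tool_rot: [0.706, 0.708, 0.001, -0.007]
force: [-1.1, 0.9, 6.5]
finger_gap: 0.63
```

It seated with a 6.5 N reaction, about 23 mm above C. Releasing.

>>> {"method": "servo_tool", "body": {
  "rows": [
    [[0,0,0],0,0.5],
    [[0,0,0],0,0.8],
    [[0,0,0],0,0.8],
    [[0,0,-15],0,0.8],
    [[0,0,-45],0,0.8],
    [[0,0,-80],0,0.8],
    [[0,0,-100],0,0.8],
    [[0,0,-100],0,0.8]
  ]
}}

```text
t: 19.75
tcp_pos: [0.4714, 0.2641, 0.4031]
tool_rot: [0.706, 0.708, 0.004, -0.005]
force: [0.5, -0.4, -0.3]
finger_gap: 0.896
```

```bash
python3 - <<'E'
from h import *
st(); 
s=snapshot("scene"); w=cloud(s); S=cv2.cvtColor(s["image"],cv2.COLOR_BGR2HSV)[...,1]
z=w[...,2]
m=(z>.118)&(z<.2)&(S<90)&(w[...,0]>.4)&(w[...,0]<.7)&(abs(w[...,1]-.1)<.25)
n,l,t,c=cv2.connectedComponentsWithStats(m.astype(np.uint8))
for i in range(1,n):
    if t[i,4]>40:
        p=w[l==i]; zt=np.percentile(p[:,2],97); q=p[p[:,2]>zt-.006]; print(t[i].tolist(),zt.round(4),cv2.minEnclosingCircle(q[:,:2].astype(np.float32)))
to(.5770,-.064,.40,90)
E
```

```text
{'t': 19.75, 'tcp_pos': [0.471, 0.264, 0.403], 'tool_rot': [0.706, 0.708, 0.004, -0.005], 'force': [0.506, -0.405, -0.272], 'finger_gap': 0.896}
[246, 210, 19, 17, 177] 0.1322 ((0.5764443874359131, -0.06374491751194), 0.024517130106687546)
[379, 212, 27, 28, 546] 0.1635 ((0.47145527601242065, 0.2657622694969177), 0.02442925237119198)
shift mm [-328.3, 105.0, -3.5] turn 0.2 xang 90.2 tilt [-0.005, 0.013, -1.0]
```

>>> {"method": "servo_tool", "body": {
  "rows": [
    [[-40,13,0],0,1],
    [[-88,28,0],0,1],
    [[-136,43,0],0,1],
    [[-184,59,0],0,1],
    [[-232,74,0],0,1],
    [[-280,90,0],0,1],
    [[-315,101,0],0,1],
    [[-328,105,0],0,1]
  ]
}}

```text
t: 20.6
tcp_pos: [0.5777, -0.0676, 0.3944]
tool_rot: [0.707, 0.707, 0.002, -0.007]
force: [1.3, 1.5, 0.1]
finger_gap: 1.003
```

>>> {"method": "servo_tool", "body": {
  "rows": [
    [[-3,0,20],0,1],
    [[-3,0,20],0,1],
    [[-3,0,20],0,1]
  ]
}}

```text
t: 20.9
tcp_pos: [0.5769, -0.0694, 0.3731]
tool_rot: [0.707, 0.707, 0.001, -0.009]
force: [-0.7, 1.5, 0.6]
finger_gap: 0.999
```

```bash
python3 - <<'E'
from h import *
st(); to(.5765,-.0652,.2665,90)
E
```

```text
{'t': 20.9, 'tcp_pos': [0.577, -0.069, 0.373], 'tool_rot': [0.707, 0.707, 0.001, -0.009], 'force': [-0.702, 1.499, 0.567], 'finger_gap': 0.999}
shift mm [2.7, 0.7, 106.6] turn -0.0 xang 90.0 tilt [-0.011, 0.014, -1.0]
```

>>> {"method": "servo_tool", "body": {
  "rows": [
    [[2.5,2,40],0,1],
    [[2.5,2,80],0,1],
    [[2.5,2,100],0,1],
    [[2.5,2,107],0,1],
    [[2.5,2,107],0,0.6],
    [[2.5,2,107],0,0.2],
    [[2.5,2,107],0,0],
    [[2.5,2,107],0,-0.8]
  ]
}}

```text
t: 21.7
tcp_pos: [0.5784, -0.0653, 0.2681]
tool_rot: [0.707, 0.707, 0.002, -0.007]
force: [-0.2, 2.0, 7.3]
finger_gap: 0.63
```

>>> {"method": "servo_tool", "body": {
  "rows": [
    [[0,0,-0.5],0,-0.8],
    [[0,0,-0.5],0,-0.8],
    [[0,0,-0.5],0,-0.8],
    [[0,0,-0.5],0,-0.8]
  ]
}}

```text
t: 22.1
tcp_pos: [0.5782, -0.0654, 0.2683]
tool_rot: [0.707, 0.707, 0.002, -0.008]
force: [-0.1, -0.1, -1.2]
finger_gap: 0.634
```

>>> {"method": "servo_tool", "body": {
  "rows": [
    [[0,0,-20],0,-0.8],
    [[0,0,-60],0,-0.8],
    [[0,0,-100],0,-0.8],
    [[0,0,-140],0,-0.8],
    [[0,0,-175],0,-0.8],
    [[0,0,-175],0,-0.8],
    [[0,0,-175],0,-0.8]
  ]
}}

```text
t: 22.8
tcp_pos: [0.5793, -0.0677, 0.4435]
tool_rot: [0.707, 0.707, 0.002, -0.007]
force: [0.3, -0.2, -2.1]
finger_gap: 0.63
```

```bash
python3 - <<'E'
from h import *
st(); to(.470,.2645,.44,90)
s=snapshot("scene"); cv2.imwrite("pics/s5.png",cv2.resize(s["image"][90:330,180:460],None,fx=2.5,fy=2.5))
E
```

```text
{'t': 22.8, 'tcp_pos': [0.579, -0.068, 0.444], 'tool_rot': [0.707, 0.707, 0.002, -0.007], 'force': [0.301, -0.179, -2.144], 'finger_gap': 0.63}
shift mm [332.1, -109.4, 8.8] turn -0.0 xang 90.0 tilt [-0.007, 0.013, -1.0]
```

View pics/s5.png

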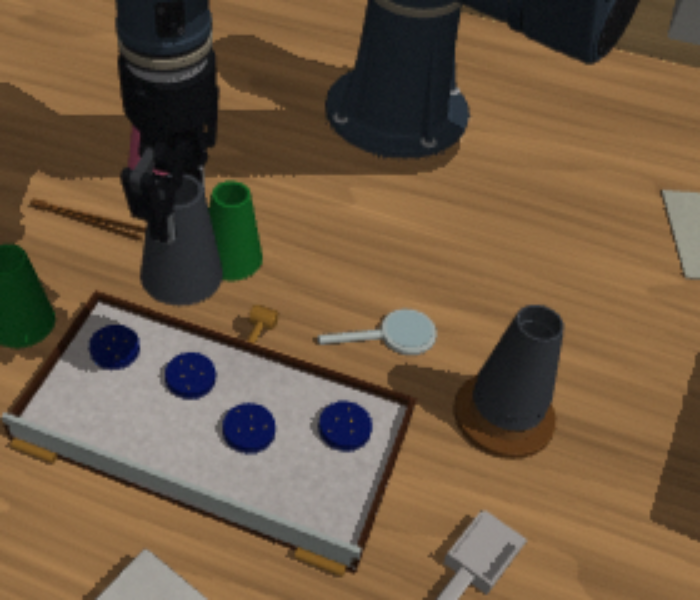

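All four tablets are visible, at crop px (115,347), (190,376), (248,428) and (346,426). The first two sleeves are nested on the core and the last one is in hand.

>>> {"method": "servo_tool", "body": {
  "rows": [
    [[35,-11,0],0,-0.8],
    [[80,-26,0],0,-0.8],
    [[125,-41,0],0,-0.8],
    [[171,-56,0],0,-0.8],
    [[217,-71,0],0,-0.8],
    [[263,-86,0],0,-0.8],
    [[305,-100,0],0,-0.8],
    [[331,-108,0],0,-0.8]
  ]
}}

```text
t: 23.65
tcp_pos: [0.469, 0.2658, 0.4454]
tool_rot: [0.706, 0.708, -0.001, -0.011]
force: [0.1, -0.4, -1.6]
finger_gap: 0.628
```

>>> {"method": "servo_tool", "body": {
  "rows": [
    [[0,0,0],0,-0.8],
    [[0,0,0],0,-0.8],
    [[0,0,0],0,-0.8]
  ]
}}

```text
t: 23.95
tcp_pos: [0.4691, 0.265, 0.444]
tool_rot: [0.707, 0.708, -0.002, -0.011]
force: [1.1, -0.3, -0.9]
finger_gap: 0.632
```

```bash
python3 - <<'E'
from h import *
st(); to(.4712,.2636,.346,90)
E
```

```text
{'t': 23.95, 'tcp_pos': [0.469, 0.265, 0.444], 'tool_rot': [0.707, 0.708, -0.002, -0.011], 'force': [1.098, -0.279, -0.947], 'finger_gap': 0.632}
shift mm [-2.5, 3.9, 98.0] turn 0.1 xang 90.1 tilt [-0.019, 0.012, -1.0]
```

>>> {"method": "servo_tool", "body": {
  "rows": [
    [[-2.5,5.5,20],0,-0.8],
    [[-2.5,5.5,45],0,-0.8],
    [[-2.5,5.5,65],0,-0.8],
    [[-2.5,5.5,80],0,-0.8],
    [[-2.5,5.5,90],0,-0.8],
    [[-2.5,5.5,96],0,-0.8],
    [[-2.5,5.5,98],0,-0.8],
    [[-2.5,5.5,98],0,-0.8]
  ]
}}

```text
t: 24.75
tcp_pos: [0.4729, 0.2634, 0.3461]
tool_rot: [0.707, 0.707, -0.003, -0.011]
force: [-1.6, 0.3, -0.7]
finger_gap: 0.631
```

>>> {"method": "servo_tool", "body": {
  "rows": [
    [[0,0,1],0,-0.8],
    [[0,0,1.5],0,-0.8],
    [[0,0,1.5],0,-0.8]
  ]
}}

```text
t: 25.05
tcp_pos: [0.4727, 0.2635, 0.3449]
tool_rot: [0.707, 0.707, -0.002, -0.011]
force: [-0.8, 0.8, -0.5]
finger_gap: 0.633
```

```bash
python3 - <<'E'
from h import *
st(); to(.4725,.2636,.346,90)
E
```

```text
{'t': 25.05, 'tcp_pos': [0.473, 0.264, 0.345], 'tool_rot': [0.707, 0.707, -0.002, -0.011], 'force': [-0.775, 0.755, -0.463], 'finger_gap': 0.633}
shift mm [0.1, -0.3, -1.1] turn 0.1 xang 90.1 tilt [-0.019, 0.012, -1.0]
```

>>> {"method": "servo_tool", "body": {
  "rows": [
    [[0.3,-0.5,1],0,-0.8],
    [[0.3,-0.5,2],0,-0.8],
    [[0.3,-0.5,2],0,-0.8]
  ]
}}

```text
t: 25.35
tcp_pos: [0.4723, 0.2639, 0.3429]
tool_rot: [0.707, 0.707, -0.002, -0.011]
force: [-0.9, 0.0, -1.6]
finger_gap: 0.634
```

>>> {"method": "servo_tool", "body": {
  "rows": [
    [[0,0,1],0,-0.8],
    [[0,0,1.5],0,-0.8],
    [[0,0,1.5],0,-0.8]
  ]
}}

```text
t: 25.65
tcp_pos: [0.4721, 0.2639, 0.3412]
tool_rot: [0.707, 0.707, -0.002, -0.011]
force: [-0.3, -0.2, -1.7]
finger_gap: 0.631
```

>>> {"method": "servo_tool", "body": {
  "rows": [
    [[0,0,1],0,-0.8],
    [[0,0,2],0,-0.8],
    [[0,0,2],0,-0.8]
  ]
}}

```text
t: 25.95
tcp_pos: [0.472, 0.264, 0.3399]
tool_rot: [0.707, 0.707, -0.002, -0.011]
force: [-2.8, 0.6, 4.5]
finger_gap: 0.631
```

>>> {"method": "servo_tool", "body": {
  "rows": [
    [[0,0,1],0,-0.8],
    [[0,0,1.5],0,-0.8],
    [[0,0,1.5],0,-0.8]
  ]
}}

```text
t: 26.25
tcp_pos: [0.472, 0.2641, 0.3397]
tool_rot: [0.707, 0.707, -0.002, -0.011]
force: [-3.5, 0.1, 8.8]
finger_gap: 0.632
```

Contact came at rise ≈40 mm with a −x side force, so it may be touching off-centre. I'll shift −x slightly and feel again.

>>> {"method": "servo_tool", "body": {
  "rows": [
    [[0,-1,-1],0,-0.8],
    [[0,-1.5,-1],0,-0.8],
    [[0,-1.5,-1],0,-0.8]
  ]
}}

```text
t: 26.55
tcp_pos: [0.471, 0.2641, 0.3408]
tool_rot: [0.707, 0.707, -0.001, -0.01]
force: [0.8, -0.3, -1.7]
finger_gap: 0.628
```

>>> {"method": "servo_tool", "body": {
  "rows": [
    [[0,0,1],0,-0.8],
    [[0,0,1.5],0,-0.8],
    [[0,0,1.5],0,-0.8]
  ]
}}

```text
t: 26.85
tcp_pos: [0.4711, 0.2642, 0.3398]
tool_rot: [0.707, 0.707, -0.001, -0.01]
force: [-1.1, -0.2, 4.9]
finger_gap: 0.628
```

Same height after shifting, so this is the true seat. Releasing.

>>> {"method": "servo_tool", "body": {
  "rows": [
    [[0,0,0],0,0.5],
    [[0,0,0],0,0.8],
    [[0,0,0],0,0.8],
    [[0,0,-15],0,0.8],
    [[0,0,-45],0,0.8],
    [[0,0,-80],0,0.8],
    [[0,0,-95],0,0.8],
    [[0,0,-95],0,0.8]
  ]
}}

```text
t: 27.65
tcp_pos: [0.4733, 0.2632, 0.4372]
tool_rot: [0.707, 0.708, 0.002, -0.009]
force: [-0.3, 0.9, 0.4]
finger_gap: 0.897
```

```bash
python3 - <<'E'
from h import *
st(); 
s=snapshot("scene"); w=cloud(s); hsv=cv2.cvtColor(s["image"],cv2.COLOR_BGR2HSV); H,S,V=[hsv[...,i].astype(int) for i in range(3)]
z=w[...,2]
def comps(m,name,top=0):
    n,l,t,c=cv2.connectedComponentsWithStats(m.astype(np.uint8))
    for i in range(1,n):
        if t[i,4]>40:
            p=w[l==i]; zt=np.percentile(p[:,2],97); q=p[p[:,2]>zt-.006]; print(name,t[i].tolist(),zt.round(4),np.round(cv2.minEnclosingCircle(q[:,:2].astype(np.float32))[0],4), p.mean(0).round(4))
roi=(w[...,0]>.4)&(w[...,0]<.72)&(abs(w[...,1]-.05)<.3)
comps(roi&(z>.118)&(z<.23)&(S<90),"sl")
comps(roi&(S>120)&(H>105)&(H<135)&(z<.05),"blue")
comps(roi&(S>110)&(H>15)&(H<30)&(z>.012)&(z<.06)&(V>60),"brass")
to(.465,-.0255,.40,0);to(.465,-.0255,.40,180)
cv2.imwrite("pics/s6.png",cv2.resize(s["image"][90:330,180:460],None,fx=2.5,fy=2.5))
E
```

```text
{'t': 27.65, 'tcp_pos': [0.473, 0.263, 0.437], 'tool_rot': [0.707, 0.708, 0.002, -0.009], 'force': [-0.32, 0.915, 0.38], 'finger_gap': 0.897}
sl [377, 202, 33, 40, 937] 0.2023 [0.4707 0.2661] [0.4843 0.265  0.1653]
blue [216, 220, 20, 17, 266] 0.0373 [ 0.5747 -0.1577] [ 0.5763 -0.1571  0.0339]
blue [246, 231, 20, 18, 277] 0.0374 [ 0.577  -0.0643] [ 0.5782 -0.063   0.0341]
blue [269, 251, 21, 20, 317] 0.0377 [0.6134 0.0212] [0.6157 0.0223 0.0342]
blue [308, 251, 21, 19, 308] 0.037 [0.5697 0.1134] [0.5731 0.1137 0.0338]
brass [279, 212, 11, 15, 98] 0.0396 [ 0.4781 -0.0264] [ 0.4773 -0.0219  0.033 ]
shift mm [-288.9, -7.6, 31.6] turn 90.1 xang 90.1 tilt [-0.014, 0.014, -1.0]
shift mm [-288.9, -7.6, 31.6] turn -89.9 xang 90.1 tilt [-0.014, 0.014, -1.0]
```

View pics/s6.png

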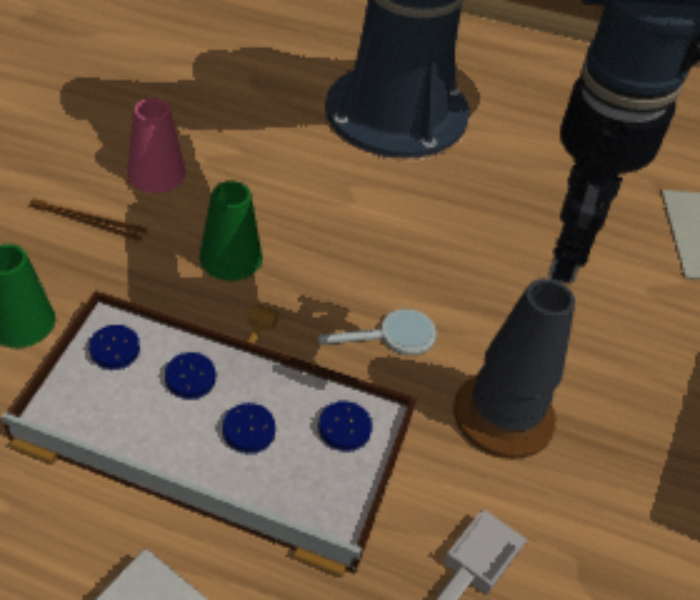

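The stack of three sleeves is upright, top z=0.202. All four tablets lie on the tray. Now I'll check clearances around the knob against the green cone and the magnifier handle.

```bash
python3 - <<'E'
from h import *
s=snapshot("scene"); w=cloud(s); hsv=cv2.cvtColor(s["image"],cv2.COLOR_BGR2HSV); H,S,V=[hsv[...,i].astype(int) for i in range(3)]
z=w[...,2]; n,l,t,c=cv2.connectedComponentsWithStats(((H>50)&(H<80)&(S>120)).astype(np.uint8))
for i in range(1,n):
    if t[i,4]>200:
        p=w[l==i]; zt=np.percentile(p[:,2],97); q=p[p[:,2]>zt-.006]; print("green",t[i].tolist(),zt,np.round(cv2.minEnclosingCircle(q[:,:2].astype(np.float32))[0],3))
print("handle tip",ray_plane(s,180+322/2.5,90+341/2.5,.004))
print("rim nearside mid", ray_plane(s,180+250/2.5,90+345/2.5,.034))
E
```

```text
green [260, 163, 25, 39, 744] nan [0. 0.]
green [174, 188, 28, 41, 856] nan [0. 0.]
handle tip [0.45451988 0.0486322  0.004     ]
rim nearside mid [ 0.51510717 -0.01740239  0.034     ]
```

```bash
python3 - <<'E'
from h import *
s=snapshot("scene")
print("green top",ray_plane(s,272.8,166,.110)," knob top",ray_plane(s,180+263/2.5,90+317/2.5,.034))
E
```

```text
green top [ 0.36607537 -0.10423386  0.11      ]  knob top [ 0.47173356 -0.01941213  0.034     ]
```

>>> {"method": "servo_tool", "body": {
  "rows": [
    [[-36,-1,0],8.5,0.8],
    [[-72,-2,0],17,0.8],
    [[-110,-3,0],25,0.8],
    [[-150,-4,0],33,0.8],
    [[-190,-5,5],41,0.8],
    [[-230,-6,15],49,0.8],
    [[-265,-7,25],57,0.8],
    [[-287,-8,32],65,0.8]
  ]
}}

```text
t: 28.6
tcp_pos: [0.4632, -0.0259, 0.3961]
tool_rot: [0.977, 0.213, -0.009, -0.009]
force: [0.8, 0.6, 0.0]
finger_gap: 0.899
```

>>> {"method": "servo_tool", "body": {
  "rows": [
    [[0,0,0],8,0.8],
    [[0,0,0],16,0.8],
    [[0,0,0],24,0.8],
    [[0,0,0],24,0.2],
    [[0,0,0],24,0.2],
    [[0,0,0],24,0.2]
  ]
}}

```text
t: 29.2
tcp_pos: [0.463, -0.0258, 0.3956]
tool_rot: [1.0, 0.006, -0.011, -0.007]
force: [0.4, -0.3, -0.5]
finger_gap: 0.597
```

```bash
python3 - <<'E'
from h import *
st(); to(.468,-.022,.30,0)
s=snapshot("wrist"); cv2.imwrite("pics/w7.png",s["image"]); w=cloud(s); hsv=cv2.cvtColor(s["image"],cv2.COLOR_BGR2HSV); H,S,V=[hsv[...,i].astype(int) for i in range(3)]
z=w[...,2]; m=(S>110)&(H>15)&(H<30)&(z>.03)&(z<.05)&(V>50)
n,l,t,c=cv2.connectedComponentsWithStats(m.astype(np.uint8))
for i in range(1,n):
    if t[i,4]>40:
        p=w[l==i]; print(t[i].tolist(),c[i].round(),p.min(0).round(4),p.max(0).round(4),np.median(p,0).round(4))
E
```

```text
{'t': 29.2, 'tcp_pos': [0.463, -0.026, 0.396], 'tool_rot': [1.0, 0.006, -0.011, -0.007], 'force': [0.384, -0.289, -0.458], 'finger_gap': 0.597}
shift mm [7.2, -2.4, 95.5] turn 0.7 xang 0.7 tilt [-0.023, 0.014, -1.0]
[267, 135, 28, 53, 824] [281. 169.] [ 0.4512 -0.0363  0.03  ] [ 0.5075 -0.0066  0.0413] [ 0.4683 -0.0213  0.0357]
```

View pics/w7.png

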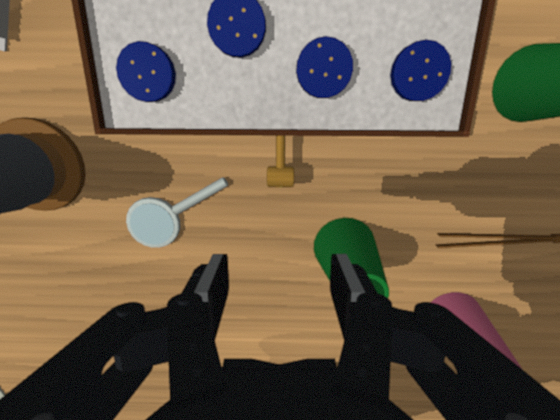

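Wrist view: the knob is at px (280,176), clear of the green cone at (350,250) and the magnifier tip at (225,183). I'll refine its x from the ridge in both views.

```bash
python3 - <<'E'
from h import *
for nme in("wrist","scene"):
    s=snapshot(nme); w=cloud(s); hsv=cv2.cvtColor(s["image"],cv2.COLOR_BGR2HSV); H,S,V=[hsv[...,i].astype(int) for i in range(3)]
    z=w[...,2]; m=(S>110)&(H>12)&(H<32)&(z>.02)&(z<.05)&(V>40)&(w[...,0]>.43)&(w[...,0]<.53)&(abs(w[...,1]+.02)<.04)
    p=w[m]
    for lo in np.arange(.440,.52,.005):
        q=p[(p[:,0]>=lo)&(p[:,0]<lo+.005)]
        if len(q): print(nme,round(lo,3),len(q),"y",q[:,1].min().round(4),q[:,1].max().round(4),"z",np.median(q[:,2]).round(4))
E
```

```text
wrist 0.45 70 y -0.0364 -0.0066 z 0.0356
wrist 0.455 115 y -0.0363 -0.0068 z 0.0386
wrist 0.46 126 y -0.036 -0.0067 z 0.0392
wrist 0.465 147 y -0.0359 -0.0067 z 0.0378
wrist 0.47 128 y -0.036 -0.0065 z 0.0333
wrist 0.475 38 y -0.0261 -0.0173 z 0.0318
wrist 0.48 42 y -0.0259 -0.0173 z 0.0318
wrist 0.485 45 y -0.0259 -0.0172 z 0.0322
wrist 0.49 43 y -0.0257 -0.0171 z 0.0322
wrist 0.495 40 y -0.0256 -0.0171 z 0.032
wrist 0.5 42 y -0.0255 -0.017 z 0.0319
wrist 0.505 140 y -0.0598 0.0195 z 0.0336
wrist 0.51 15 y -0.0523 0.0173 z 0.0341
scene 0.455 6 y -0.0296 -0.011 z 0.0352
scene 0.46 14 y -0.0354 -0.0072 z 0.0373
scene 0.465 14 y -0.0368 -0.0096 z 0.0382
scene 0.47 30 y -0.0385 -0.0073 z 0.0339
scene 0.475 24 y -0.0365 -0.009 z 0.0294
scene 0.48 3 y -0.0242 -0.0185 z 0.03
scene 0.485 5 y -0.0253 -0.0171 z 0.0299
scene 0.49 5 y -0.0258 -0.0177 z 0.0298
scene 0.495 5 y -0.0239 -0.018 z 0.0307
scene 0.5 3 y -0.0248 -0.0202 z 0.0315
scene 0.505 6 y -0.0265 -0.0174 z 0.0306
```

```bash
python3 - <<'E'
from h import *
st(); to(.4676,-.0242,.185,0)
E
```

```text
{'t': 29.35, 'tcp_pos': [0.463, -0.026, 0.396], 'tool_rot': [1.0, 0.006, -0.011, -0.007], 'force': [0.024, -0.281, 0.217], 'finger_gap': 0.599}
shift mm [9.1, 1.3, 210.9] turn 0.7 xang 0.7 tilt [-0.022, 0.013, -1.0]
```

>>> {"method": "servo_tool", "body": {
  "rows": [
    [[9,1,40],0.7,0.2],
    [[9,1,85],0.7,0.2],
    [[9,1,130],0.7,0.2],
    [[9,1,165],0.7,0.2],
    [[9,1,185],0.7,0.2],
    [[9,1,195],0.7,0.2],
    [[9,1,195],0.7,0.2],
    [[9,1,195],0.7,0.2]
  ]
}}

```text
t: 30.15
tcp_pos: [0.4683, -0.0242, 0.2015]
tool_rot: [1.0, 0.0, -0.01, -0.006]
force: [0.8, 0.2, 1.3]
finger_gap: 0.603
```

```bash
python3 - <<'E'
from h import *
st(); to(.4676,-.0242,.185,0)
E
```

```text
{'t': 30.15, 'tcp_pos': [0.468, -0.024, 0.201], 'tool_rot': [1.0, 0.0, -0.01, -0.006], 'force': [0.756, 0.208, 1.292], 'finger_gap': 0.603}
shift mm [-0.4, 0.2, 16.5] turn 0.0 xang 0.0 tilt [-0.021, 0.013, -1.0]
```

>>> {"method": "servo_tool", "body": {
  "rows": [
    [[-0.5,0,8],0,0.2],
    [[-0.5,0,16],0,0.2],
    [[-0.5,0,16],0,0.2],
    [[-0.5,0,16],0,-0.2],
    [[-0.5,0,16],0,-0.6],
    [[-0.5,0,16],0,-0.6],
    [[-0.5,0,16],0,-0.6],
    [[-0.5,0,16],0,-0.6]
  ],
  "force": 35
}}

```text
t: 30.95
tcp_pos: [0.4675, -0.0238, 0.1857]
tool_rot: [1.0, 0.0, -0.01, -0.006]
force: [0.0, 2.7, 3.0]
finger_gap: 0.345
```

>>> {"method": "servo_tool", "body": {
  "rows": [
    [[0,0,0],0,-0.8],
    [[0,0,0],0,-0.8]
  ]
}}

```text
t: 31.15
tcp_pos: [0.4675, -0.0238, 0.1857]
tool_rot: [1.0, 0.0, -0.01, -0.006]
force: [0.9, 1.7, 1.6]
finger_gap: 0.343
```

```bash
python3 - <<'E'
from h import *
st(); 
s=sense(); R=Ro.from_quat(s["tool_rot"]).as_matrix(); p0=s["tcp_pos"]
g=np.array([-.245,.016])
for th in np.arange(.04,.46,.02):
    c,sn=np.cos(th),np.sin(th)
    d=np.array([g[0]*c+g[1]*sn-g[0],0,-g[0]*sn+g[1]*c-g[1]])
    print(round(th,2),(R.T@d*1000).round(1).tolist(),np.round(d*1000,1).tolist())
E
```

```text
{'t': 31.15, 'tcp_pos': [0.467, -0.024, 0.186], 'tool_rot': [1.0, 0.0, -0.01, -0.006], 'force': [0.894, 1.749, 1.648], 'finger_gap': 0.343}
0.04 [0.6, -0.1, -9.8] [0.8, 0.0, 9.8]
0.06 [1.1, -0.2, -14.7] [1.4, 0.0, 14.7]
0.08 [1.7, -0.2, -19.6] [2.1, 0.0, 19.5]
0.1 [2.3, -0.3, -24.4] [2.8, 0.0, 24.4]
0.12 [3.1, -0.4, -29.3] [3.7, 0.0, 29.2]
0.14 [3.9, -0.4, -34.1] [4.6, 0.0, 34.0]
0.16 [4.9, -0.5, -38.9] [5.7, 0.0, 38.8]
0.18 [5.9, -0.6, -43.7] [6.8, 0.0, 43.6]
0.2 [7.1, -0.6, -48.5] [8.1, 0.0, 48.4]
0.22 [8.3, -0.7, -53.3] [9.4, 0.0, 53.1]
0.24 [9.7, -0.7, -58.0] [10.8, 0.0, 57.8]
0.26 [11.1, -0.8, -62.7] [12.3, 0.0, 62.4]
0.28 [12.6, -0.8, -67.3] [14.0, 0.0, 67.1]
0.3 [14.2, -0.9, -72.0] [15.7, 0.0, 71.7]
0.32 [15.9, -1.0, -76.6] [17.5, 0.0, 76.3]
0.34 [17.7, -1.0, -81.2] [19.4, 0.0, 80.8]
0.36 [19.6, -1.1, -85.7] [21.3, 0.0, 85.3]
0.38 [21.6, -1.1, -90.2] [23.4, 0.0, 89.7]
0.4 [23.7, -1.2, -94.6] [25.6, 0.0, 94.1]
0.42 [25.8, -1.2, -99.0] [27.8, 0.0, 98.5]
0.44 [28.1, -1.3, -103.4] [30.2, 0.0, 102.8]
```

The knob is gripped: opening is 29 mm against its 30 mm length. Lifting along the arc.

>>> {"method": "servo_tool", "body": {
  "rows": [
    [[0.2,0,-5],0,-0.8],
    [[0.6,0,-9.8],0,-0.8],
    [[1.1,0,-14.7],0,-0.8],
    [[1.7,0,-19.6],0,-0.8],
    [[2.3,0,-24.4],0,-0.8],
    [[3.1,0,-29.3],0,-0.8],
    [[3.9,0,-34.1],0,-0.8],
    [[4.9,0,-38.9],0,-0.8]
  ]
}}

```text
t: 31.95
tcp_pos: [0.4734, -0.0239, 0.2249]
tool_rot: [1.0, 0.0, -0.01, -0.007]
force: [3.1, 4.4, -7.2]
finger_gap: 0.346
```

```bash
python3 - <<'E'
from h import *
st()
E
```

```text
{'t': 31.95, 'tcp_pos': [0.473, -0.024, 0.225], 'tool_rot': [1.0, 0.0, -0.01, -0.007], 'force': [3.131, 4.43, -7.231], 'finger_gap': 0.346}
```

>>> {"method": "servo_tool", "body": {
  "rows": [
    [[1,0,-4.8],0,-0.8],
    [[2.2,0,-9.6],0,-0.8],
    [[3.4,0,-14.4],0,-0.8],
    [[4.8,0,-19.1],0,-0.8],
    [[6.2,0,-23.8],0,-0.8],
    [[7.7,0,-28.4],0,-0.8],
    [[9.3,0,-33.1],0,-0.8],
    [[11,0,-37.7],0,-0.8]
  ]
}}

```text
t: 32.75
tcp_pos: [0.4852, -0.024, 0.2627]
tool_rot: [1.0, -0.0, -0.01, -0.007]
force: [3.1, 5.9, -7.2]
finger_gap: 0.35
```

```bash
python3 - <<'E'
from h import *
st()
E
```

```text
{'t': 32.75, 'tcp_pos': [0.485, -0.024, 0.263], 'tool_rot': [1.0, -0.0, -0.01, -0.007], 'force': [3.06, 5.899, -7.244], 'finger_gap': 0.35}
```

>>> {"method": "servo_tool", "body": {
  "rows": [
    [[0.9,0,-2.3],0,-0.8],
    [[1.8,0,-4.6],0,-0.8],
    [[2.8,0,-6.9],0,-0.8],
    [[3.7,0,-9.1],0,-0.8],
    [[4.7,0,-11.4],0,-0.8],
    [[5.7,0,-13.6],0,-0.8],
    [[6.8,0,-15.9],0,-0.8],
    [[7.8,0,-18],0,-0.8]
  ]
}}

```text
t: 33.55
tcp_pos: [0.4933, -0.0241, 0.2807]
tool_rot: [1.0, -0.001, -0.009, -0.007]
force: [2.8, 4.1, -6.6]
finger_gap: 0.345
```

>>> {"method": "servo_tool", "body": {
  "rows": [
    [[1,0,-2.2],0,-0.8],
    [[2.1,0,-4.4],0,-0.8],
    [[2.1,0,-4.4],0,-0.8],
    [[2.1,0,-4.4],0,-0.8]
  ]
}}

```text
t: 33.95
tcp_pos: [0.4956, -0.024, 0.2852]
tool_rot: [1.0, -0.001, -0.009, -0.008]
force: [3.6, 3.8, -6.9]
finger_gap: 0.343
```

```bash
python3 - <<'E'
from h import *
st()
E
```

```text
{'t': 33.95, 'tcp_pos': [0.496, -0.024, 0.285], 'tool_rot': [1.0, -0.001, -0.009, -0.008], 'force': [3.587, 3.79, -6.941], 'finger_gap': 0.343}
```

>>> {"method": "servo_tool", "body": {
  "rows": [
    [[0.5,0,-1],0,-0.8],
    [[1,0,-2],0,-0.8],
    [[1,0,-2],0,-0.8],
    [[1,0,-2],0,-0.8]
  ]
}}

```text
t: 34.35
tcp_pos: [0.4962, -0.0241, 0.2858]
tool_rot: [1.0, -0.001, -0.01, -0.008]
force: [5.6, 2.5, -17.1]
finger_gap: 0.34
```

>>> {"method": "servo_tool", "body": {
  "rows": [
    [[0.5,0,-1],0,-0.8],
    [[0.5,0,-1],0,-0.8],
    [[0.5,0,-1],0,-0.8]
  ]
}}

```text
t: 34.65
tcp_pos: [0.4965, -0.0241, 0.2858]
tool_rot: [1.0, -0.001, -0.011, -0.008]
force: [4.8, 1.9, -20.4]
finger_gap: 0.343
```

```bash
python3 - <<'E'
from h import *
st()
s=snapshot("scene"); cv2.imwrite("pics/s8.png",cv2.resize(s["image"][130:330,170:450],None,fx=2.5,fy=2.5))
E
```

```text
{'t': 34.65, 'tcp_pos': [0.496, -0.024, 0.286], 'tool_rot': [1.0, -0.001, -0.011, -0.008], 'force': [4.83, 1.919, -20.387], 'finger_gap': 0.343}
```

View pics/s8.png

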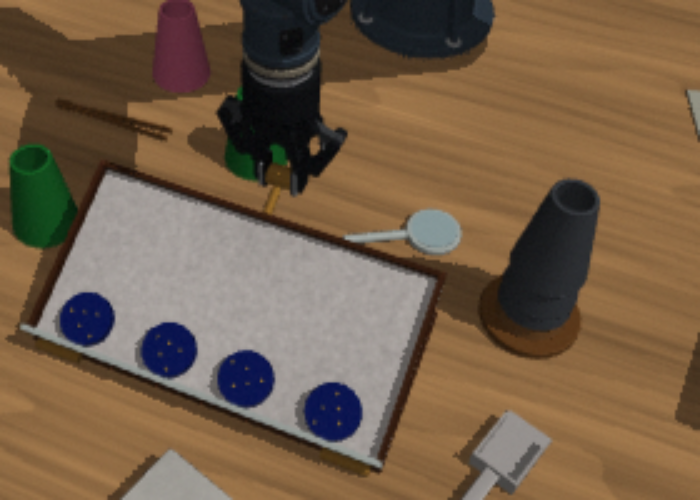

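The tray is at its stop (force jumped to 17–20 N). All four tablets lie in one row along the fence, at crop px (87,318), (168,350), (245,378) and (333,411). Lowering slowly.

>>> {"method": "servo_tool", "body": {
  "rows": [
    [[-0.3,0,0.6],0,-0.8],
    [[-0.3,0,0.6],0,-0.8],
    [[-0.3,0,0.6],0,-0.8],
    [[-0.3,0,0.6],0,-0.8],
    [[-0.3,0,0.6],0,-0.8]
  ]
}}

```text
t: 35.2
tcp_pos: [0.4963, -0.0241, 0.2858]
tool_rot: [1.0, -0.001, -0.011, -0.008]
force: [3.3, 3.7, -5.7]
finger_gap: 0.342
```

>>> {"method": "servo_tool", "body": {
  "rows": [
    [[-1.1,0,2.3],0,-0.8],
    [[-2.7,0,5.5],0,-0.8],
    [[-4.2,0,8.8],0,-0.8],
    [[-5.7,0,12.2],0,-0.8],
    [[-7.1,0,15.6],0,-0.8],
    [[-8.5,0,19],0,-0.8],
    [[-9.9,0,22.5],0,-0.8],
    [[-11.2,0,26],0,-0.8]
  ]
}}

```text
t: 36.0
tcp_pos: [0.484, -0.024, 0.2596]
tool_rot: [1.0, -0.0, -0.011, -0.008]
force: [-2.3, -2.7, 0.1]
finger_gap: 0.345
```

```bash
python3 - <<'E'
from h import *
st()
s=sense(); R=Ro.from_quat(s["tool_rot"]).as_matrix()
g=np.array([-.245,.016]); k=lambda th:np.array([g[0]*np.cos(th)+g[1]*np.sin(th),0,-g[0]*np.sin(th)+g[1]*np.cos(th)])
dz=s["tcp_pos"][2]-.1857
ths=np.arange(0,.45,.0005); th0=ths[np.argmin([abs((k(t)-k(0))[2]-dz) for t in ths])]
print(th0,(s["tcp_pos"]-[.4675,-.0238,.1857]).round(4),(k(th0)-k(0)).round(4))
for th in np.arange(th0-.014,-.01,-.014): print(round(th,3),(R.T@(k(th)-k(th0))*1000).round(1).tolist())
E
```

```text
{'t': 36.0, 'tcp_pos': [0.484, -0.024, 0.26], 'tool_rot': [1.0, -0.0, -0.011, -0.008], 'force': [-2.296, -2.72, 0.092], 'finger_gap': 0.345}
0.31 [ 0.0165 -0.0002  0.0739] [0.0166 0.     0.074 ]
0.296 [-1.2, 0.0, 3.2]
0.282 [-2.3, 0.1, 6.5]
0.268 [-3.4, 0.1, 9.7]
0.254 [-4.4, 0.2, 13.0]
0.24 [-5.4, 0.3, 16.3]
0.226 [-6.3, 0.3, 19.6]
0.212 [-7.2, 0.4, 22.9]
0.198 [-8.0, 0.4, 26.3]
0.184 [-8.8, 0.5, 29.6]
0.17 [-9.6, 0.5, 33.0]
0.156 [-10.3, 0.6, 36.3]
0.142 [-10.9, 0.6, 39.7]
0.128 [-11.5, 0.7, 43.1]
0.114 [-12.1, 0.7, 46.5]
0.1 [-12.6, 0.8, 49.9]
0.086 [-13.1, 0.8, 53.3]
0.072 [-13.5, 0.9, 56.7]
0.058 [-13.9, 0.9, 60.1]
0.044 [-14.2, 1.0, 63.5]
0.03 [-14.5, 1.0, 67.0]
0.016 [-14.7, 1.1, 70.4]
0.002 [-14.9, 1.1, 73.8]
```

>>> {"method": "servo_tool", "body": {
  "rows": [
    [[-1.2,0,3.2],0,-0.8],
    [[-2.3,0,6.5],0,-0.8],
    [[-3.4,0.1,9.7],0,-0.8],
    [[-4.4,0.2,13],0,-0.8],
    [[-5.4,0.3,16.3],0,-0.8],
    [[-6.3,0.3,19.6],0,-0.8],
    [[-7.2,0.4,22.9],0,-0.8],
    [[-8,0.4,26.3],0,-0.8]
  ]
}}

```text
t: 36.8
tcp_pos: [0.4751, -0.0241, 0.2332]
tool_rot: [1.0, -0.0, -0.012, -0.008]
force: [-3.9, -3.0, 0.1]
finger_gap: 0.345
```

>>> {"method": "servo_tool", "body": {
  "rows": [
    [[-0.7,0,2.5],0,-0.8],
    [[-1.4,0,5.5],0,-0.8],
    [[-2.1,0.1,8.5],0,-0.8],
    [[-2.7,0.1,11.5],0,-0.8],
    [[-3.3,0.2,14.5],0,-0.8],
    [[-3.9,0.2,17.5],0,-0.8],
    [[-4.4,0.3,20.5],0,-0.8],
    [[-4.8,0.4,23.5],0,-0.8]
  ]
}}

```text
t: 37.6
tcp_pos: [0.4697, -0.0241, 0.2095]
tool_rot: [1.0, -0.0, -0.012, -0.008]
force: [-2.5, -3.4, -0.2]
finger_gap: 0.343
```

```bash
python3 - <<'E'
from h import *
st()
s=sense(); R=Ro.from_quat(s["tool_rot"]).as_matrix()
g=np.array([-.245,.016]); k=lambda th:np.array([g[0]*np.cos(th)+g[1]*np.sin(th),0,-g[0]*np.sin(th)+g[1]*np.cos(th)])
dz=s["tcp_pos"][2]-.1857
ths=np.arange(0,.45,.0005); th0=ths[np.argmin([abs((k(t)-k(0))[2]-dz) for t in ths])]
print(th0,(s["tcp_pos"]-[.4675,-.0238,.1857]).round(4),(k(th0)-k(0)).round(4))
for th in np.linspace(th0,0,9)[1:]: print(round(th,3),(R.T@(k(th)-k(th0))*1000).round(1).tolist())
E
```

```text
{'t': 37.6, 'tcp_pos': [0.47, -0.024, 0.21], 'tool_rot': [1.0, -0.0, -0.012, -0.008], 'force': [-2.495, -3.371, -0.171], 'finger_gap': 0.343}
0.098 [ 0.0022 -0.0003  0.0238] [0.0027 0.     0.0239]
0.086 [-0.4, 0.0, 3.0]
0.074 [-0.8, 0.1, 6.0]
0.061 [-1.1, 0.1, 9.0]
0.049 [-1.4, 0.2, 11.9]
0.037 [-1.6, 0.2, 14.9]
0.024 [-1.9, 0.3, 17.9]
0.012 [-2.0, 0.3, 20.9]
0.0 [-2.2, 0.4, 23.9]
```

>>> {"method": "servo_tool", "body": {
  "rows": [
    [[-0.2,0,2.5],0,-0.8],
    [[-0.5,0,5],0,-0.8],
    [[-0.8,0,7.5],0,-0.8],
    [[-1,0.1,10],0,-0.8],
    [[-1.2,0.1,12.5],0,-0.8],
    [[-1.4,0.2,15],0,-0.8],
    [[-1.5,0.2,17],0,-0.8],
    [[-1.6,0.2,19],0,-0.8]
  ]
}}

```text
t: 38.4
tcp_pos: [0.4674, -0.0241, 0.1903]
tool_rot: [1.0, -0.0, -0.012, -0.008]
force: [-3.0, -5.3, -1.4]
finger_gap: 0.341
```

>>> {"method": "servo_tool", "body": {
  "rows": [
    [[0,0,0.7],0,-0.8],
    [[-0.1,0,1.4],0,-0.8],
    [[-0.1,0,2.1],0,-0.8],
    [[-0.2,0,2.8],0,-0.8],
    [[-0.2,0,3.5],0,-0.8],
    [[-0.2,0,4],0,-0.8],
    [[-0.2,0,4],0,-0.8]
  ]
}}

```text
t: 39.1
tcp_pos: [0.467, -0.0241, 0.1876]
tool_rot: [1.0, -0.0, -0.012, -0.007]
force: [-4.8, -3.9, 12.3]
finger_gap: 0.342
```

>>> {"method": "servo_tool", "body": {
  "rows": [
    [[0,0,0.5],0,-0.8],
    [[0,0,1],0,-0.8],
    [[0,0,1],0,-0.8]
  ]
}}

```text
t: 39.4
tcp_pos: [0.4669, -0.0241, 0.1876]
tool_rot: [1.0, -0.0, -0.012, -0.007]
force: [-4.4, -3.9, 11.0]
finger_gap: 0.342
```

>>> {"method": "servo_tool", "body": {
  "rows": [
    [[0,0,0],0,-0.25],
    [[0,0,0],0,-0.2],
    [[0,0,0],0,0],
    [[0,0,0],0,0.2],
    [[0,0,0],0,0.2]
  ],
  "force": 20
}}

```text
t: 39.9
tcp_pos: [0.467, -0.024, 0.1875]
tool_rot: [1.0, -0.0, -0.012, -0.007]
force: [-0.5, 0.3, 0.3]
finger_gap: 0.599
```

>>> {"method": "servo_tool", "body": {
  "rows": [
    [[0,0,-15],0,0.2],
    [[0,0,-40],0,0.2],
    [[0,0,-80],0,0.2],
    [[0,0,-120],0,0.2],
    [[0,0,-160],0,0.2],
    [[0,0,-200],0,0.2],
    [[0,0,-200],0,0.2],
    [[0,0,-200],0,0.2]
  ]
}}

```text
t: 40.7
tcp_pos: [0.4714, -0.0268, 0.3881]
tool_rot: [1.0, -0.0, -0.01, -0.007]
force: [-0.0, -0.7, -0.4]
finger_gap: 0.596
```

```bash
python3 - <<'E'
from h import *
st()
s=snapshot("scene"); w=cloud(s); hsv=cv2.cvtColor(s["image"],cv2.COLOR_BGR2HSV); H,S,V=[hsv[...,i].astype(int) for i in range(3)]
z=w[...,2]; cv2.imwrite("pics/s9.png",cv2.resize(s["image"][130:350,170:450],None,fx=2.5,fy=2.5))
roi=(w[...,0]>.4)&(w[...,0]<.75)&(abs(w[...,1]-.05)<.3)
n,l,t,c=cv2.connectedComponentsWithStats((roi&(S>120)&(H>105)&(H<135)&(z<.06)).astype(np.uint8))
for i in range(1,n):
    if t[i,4]>60:
        p=w[l==i]; q=p[p[:,2]>np.percentile(p[:,2],97)-.006]; print("blue",t[i,4],np.percentile(p[:,2],97).round(4),np.round(cv2.minEnclosingCircle(q[:,:2].astype(np.float32)),4) if 0 else [np.round(x,4) for x in cv2.minEnclosingCircle(q[:,:2].astype(np.float32))])
f=roi&(S<60)&(V>90)&(abs(z-.022)<.02)&(w[...,1]<.15)&(w[...,1]>-.2)
p=w[f&(w[...,0]>.52)&(w[...,0]<.64)]; A=np.c_[p[:,:2]-p[:,:2].mean(0),np.ones(len(p))]; k=np.linalg.lstsq(A,p[:,2],rcond=None)[0]; print("floor slope",k.round(4),len(p))
fe=w[roi&(S<60)&(z>.038)&(z<.052)&(w[...,0]>.66)&(abs(w[...,1]+.02)<.18)]; print("fence top x",np.percentile(fe[:,0],[5,50,95]).round(4),np.median(fe[:,2]))
sl=w[roi&(S<90)&(z>.19)&(z<.22)]; print("stack top",np.percentile(sl[:,2],97), cv2.minEnclosingCircle(sl[:,:2].astype(np.float32)))
E
```

```text
{'t': 40.7, 'tcp_pos': [0.471, -0.027, 0.388], 'tool_rot': [1.0, -0.0, -0.01, -0.007], 'force': [-0.03, -0.651, -0.369], 'finger_gap': 0.596}
blue 270 0.0374 [array([ 0.6772, -0.1574]), np.float64(0.0283)]
blue 287 0.0372 [array([ 0.6763, -0.0629]), np.float64(0.0279)]
blue 306 0.0374 [array([0.6759, 0.0219]), np.float64(0.0279)]
blue 324 0.0373 [array([0.6754, 0.1139]), np.float64(0.0283)]
floor slope [ 0.0027 -0.0007  0.0206] 4689
fence top x [0.7042 0.7086 0.7112] 0.0440612681635667
stack top 0.20378829354039765 ((0.47545909881591797, 0.1466079205274582), 0.14258328080177307)
```

View pics/s9.png

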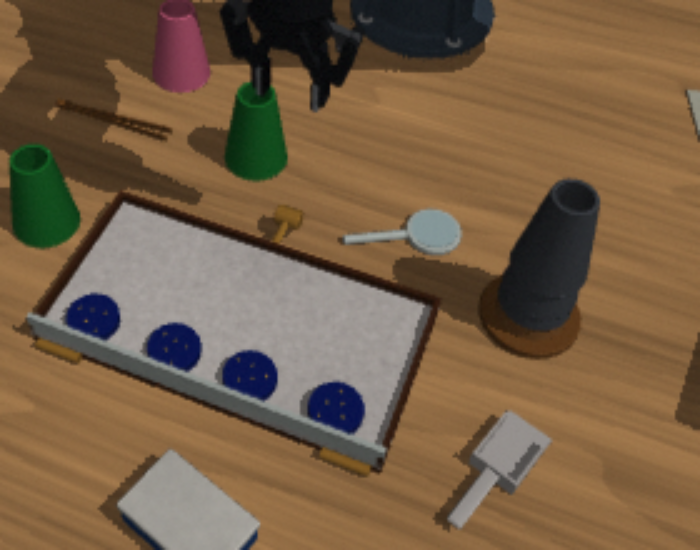

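Tray flat (slope 0.003), with the tablets in line at x≈0.676, touching the fence (inner face ≈0.704). I'll wait a moment and recheck, in case a tablet gets knocked, before handing in.

>>> {"method": "servo_tool", "body": {
  "rows": [
    [[0,0,0],0,0.2],
    [[0,0,0],0,0.2],
    [[0,0,0],0,0.2],
    [[0,0,0],0,0.2],
    [[0,0,0],0,0.2],
    [[0,0,0],0,0.2],
    [[0,0,0],0,0.2],
    [[0,0,0],0,0.2]
  ]
}}

```text
t: 41.55
tcp_pos: [0.4711, -0.0267, 0.387]
tool_rot: [1.0, -0.0, -0.012, -0.008]
force: [0.6, -0.1, -0.3]
finger_gap: 0.597
```

>>> {"method": "servo_tool", "body": {
  "rows": [
    [[0,0,0],0,0.2],
    [[0,0,0],0,0.2],
    [[0,0,0],0,0.2],
    [[0,0,0],0,0.2],
    [[0,0,0],0,0.2],
    [[0,0,0],0,0.2],
    [[0,0,0],0,0.2],
    [[0,0,0],0,0.2]
  ]
}}

```text
t: 42.35
tcp_pos: [0.4711, -0.0267, 0.387]
tool_rot: [1.0, -0.0, -0.012, -0.008]
force: [-0.8, -1.1, -0.2]
finger_gap: 0.599
```

```bash
python3 - <<'E'
from h import *
st()
s=snapshot("scene"); w=cloud(s); hsv=cv2.cvtColor(s["image"],cv2.COLOR_BGR2HSV); H,S,V=[hsv[...,i].astype(int) for i in range(3)]
z=w[...,2]; roi=(w[...,0]>.4)&(w[...,0]<.75)&(abs(w[...,1]-.05)<.3)
n,l,t,c=cv2.connectedComponentsWithStats((roi&(S>120)&(H>105)&(H<135)&(z<.06)).astype(np.uint8)); ok=0
for i in range(1,n):
    if t[i,4]>60:
        p=w[l==i]; x=cv2.minEnclosingCircle(p[p[:,2]>.031][:,:2].astype(np.float32))[0]; print(np.round(x,4)); ok+=.670<x[0]<.682
sl=w[(S<90)&(z>.19)&(z<.22)&(abs(w[...,0]-.47)<.04)&(abs(w[...,1]-.265)<.04)]; print("stack top",np.percentile(sl[:,2],97),cv2.minEnclosingCircle(sl[:,:2].astype(np.float32)))
print(ok)
if ok==4: print(sign_off())
E
```

```text
{'t': 42.35, 'tcp_pos': [0.471, -0.027, 0.387], 'tool_rot': [1.0, -0.0, -0.012, -0.008], 'force': [-0.756, -1.108, -0.173], 'finger_gap': 0.599}
[ 0.6765 -0.1576]
[ 0.6763 -0.0626]
[0.6752 0.0219]
[0.6756 0.1135]
stack top 0.20356374011757195 ((0.4709559679031372, 0.2649986445903778), 0.025259017944335938)
4
the job is handed in; nothing more can be done
None
```

The job is done and handed in at about 42 s on the robot's clock. Three sleeves were present; all are nested upright on the core, and the tray lies flat with all four tablets against the fence.

- **Sleeves:** I lowered each one until I felt it seat and then let go. The last reaction readings were about 4, 6.5 and 5 N, with a peak of 8.8 N, under the 15 N jam limit. The stack top is at z = 0.203 m, centred at (0.471, 0.265), about 1 mm from the measured core centre. The third sleeve seated about 39 mm above the second, near the top of the allowed range. I felt for it again after a 1 mm sideways shift and met contact at the same height.
- **Tray:** I lifted it until the stop pushed back at about 20 N, and all four tablets slid into one row. I then lowered it slowly until it rested.
- **Last checks:** The tray floor slope was 0.003 when I checked it after letting go. The tablet centres are at x = 0.675–0.677 m. The fence face at about 0.704 m, minus the 28 mm tablet radius, gives 0.676 m, so they touch. They were still there 1.6 s later, just before I handed in.
- **Disagreements:**
  - The wrist camera read about 3–4 mm different from the scene camera; I went by the scene view and the grip.
  - The knob ended about 2 mm higher at the gripper than it started, probably a small slip in the grip.
- **Other things:** I left the look-alikes and other objects alone. They looked unmoved in the last view, though I did not measure them.

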